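# Empty the rinse basket of brass balls into the red bin

## Robot

A 6-joint arm with a two-finger parallel gripper is mounted at the origin on the work surface. World frame = base frame: x ahead of the robot, y to its left, z up, the work surface at z = 0. Lengths are in mm, angles in rad, forces in N, time in s.
With the tool pointing down it reaches from about 250 to 800 mm from the base axis. Payload 3.9 kg.
Tool frame: the origin (TCP) lies at the centre of the arm's flange, where the gripper is bolted on; the fingertips stand 173 mm ahead of it and the grasp point (between the pads) lies 155 mm ahead of it (r.grip_depth is the distance from the TCP to the grasp point, in mm); z points along the fingers, y is the direction in which the jaws open and shut (so a half turn about z gives the same grasp; the last joint's range is limited). The gripper opens to 85 mm and grips with 20 to 120 N. Pads are 22 mm wide; open, the fingers measure 114 mm over their backs; the gripper's body (76 mm by 85 mm) begins 54 mm behind the grasp point. The pads swing forward as they close: fully open they stand 13 mm farther back than shut.
Start: joints at [-1.273, 0.26, -0.138, 1.173, 0, 1.571], TCP at [154.04, -501.884, 404.704] pointing down, gripper open.
Joint ranges: [-2.78, 2.78], [-0.83, 1.72], [-1.28, 1.37], [-1.9, 2.12], [-1.57, 1.48], [-3.14, 3.14]. Speed limits (rad/s): [2.57, 2.57, 3.14, 3.14, 3.14, 3.14].

## Interface

Orientations are given as a unit quaternion [w, x, y, z].
In Python, from plant import status, vision, sign_off, r gives the robot as it stands. The module is installed in compiled form; this text tells all that it offers.
- The arm moves only by the tool arm_command, never from a script. Its argument "increments" is a list of rows, each a list of 7 numbers: the shift along the world's x, y, z in m, then the turn, a rotation vector about the world's x, y, z in rad, then the closure, from 0 (fully open) to 1 (shut). A call has 1 to 12 rows; each row is the pose to reach, as a shift and turn from the pose measured when the call began; what a row does not reach only later rows make up. A row lasts 1/10 s, in which the tool goes at most 50 mm and 8.59 degrees, less where a joint would pass 70% of its speed; a pose out of reach is approached as far as the arm can. A call with a gripper value outside its range is refused whole. The fingers move at their own pace and stop on an object; "force" is the grip in N (left out, the last holds). Time passes only in rows, so rows that repeat a pose let the fingers close. It gives the time, the measured TCP pose, the force and the opening at its end, in the units of the state.
- status.observe(): the state, without advancing time (a new reading comes with each control period).
- vision.read_camera(name): name is "scene" or "top" or "wrist"; returns a dict with "color" (480x640x3 uint8, red, green, blue), "K" (3x3 intrinsics, pixels), "R" (3x3) and "t" (3): a world point X has camera coordinates R X + t. Camera axes: x right, y down, z forward; pixel columns grow to the right and rows downward; lengths in mm; the calibration is good to about 2 mm. A picture is of the moment at which its call begins. There is no depth.
- sign_off(): hands the job in, once; it reports no verdict.
The state is a dict: "time_s": time; "qpos": joint angles; "qd": joint speeds; "tau": joint torques, N m; "ee_pos": TCP position; "tcp_rot": TCP orientation; "wrist_force": force on the tool from outside, world axes, zero at the start; "moment": the same for the moment, N m; "width": finger opening in mm.
Only numpy, scipy, OpenCV 4.12 (cv2) and the standard library are available. Lean on these libraries where they do the work, as an engineer would, in place of code of your own. Each camera call takes 0.05 s, during which the arm holds its last target.

## Task

Lift the rinse basket out of the wash tub by its bail, stand it in the middle of the drain mat and let go. Then take it by its orange rear handle, tip it over the red bin so that all four brass balls roll out through the spout into that bin, and stand the empty basket upright in the middle of the drain mat again. Do not disturb the oil bottle, the jar, the tape measure or the mug.

Things in the scene. Friction and masses are not known exactly. Their poses are not given: they have to be found in the camera images.
- basket: Loose steel-wire mesh rinse basket, 0.3 kg, holding four brass balls. Origin: centre of its underside; z up, +x to the spout. Wire body x -60 to +60, 110 wide (y), from x=+10 narrowing to 66 at the spout; rim 60 high, floor 3 thick. 234 long overall with handle and spout. The balls stay in while it is level and roll out when it is tipped spout down by 60 to 70 degrees.
- handle_grip (a point): Middle of the orange rear handle, fixed to the basket opposite the spout, at basket (-100, 0, 43). A straight bar along basket x, 62 long (x -131 to -69), 14 wide (y), 20 tall (z 33 to 53), free on both sides and above. Axes as the basket's.
- bail_grip (a point): Middle of the black round grip on top of the wire bail, 14 dia, 60 long along basket y. The bail (129 wide over its legs) swings about an axis along basket y through basket (-5, 0, 50); the grip is 100 from that axis, so at basket (-5, 0, 150) when the bail is upright. Axes as the bail's.
- bail (a joint): Angle of the bail, rad: 0 upright, positive towards the spout, stops at -0.5 and +0.5. The pivots are stiff (0.12 N m): the bail stays where it is left.
- spout_lip (a point): Middle of the lip of the notched spout, where the balls leave, at basket (100, 0, 37). The spout is an aluminium chute, 66 wide with 30 high cheeks, its floor climbing from the basket floor at x=+52 to the lip at 35 degrees. Axes as the basket's.
- tub: Grey wash tub fixed to the bench, 290 (x) x 190 (y) x 85 high, walls 5 with a flange 10 wide round the rim, floor 5 thick. Origin: centre of its underside, axes along its sides. The basket stands on its floor at the start.
- mat: Black ribbed rubber drain mat fixed to the bench, 220 x 220 x 6 thick. Origin: centre of its underside.
- red_bin: Empty open red plastic bin fixed to the bench, 130 (x) x 170 (y) x 70 high, walls 4. Origin: centre of its underside.
- red_bin_mouth (a point): Centre of the red bin's mouth, at rim height, 70 above the bench.
- blue_bin: Blue bin fixed to the bench, same size as the red one, already holding steel nuts; the two bins may change places. Not for the balls.
- ball0_center (a point): Centre of a brass ball, 18 dia, 26 g, loose in the basket
- ball1_center (a point): Centre of a brass ball, 18 dia, 26 g, loose in the basket
- ball2_center (a point): Centre of a brass ball, 18 dia, 26 g, loose in the basket
- ball3_center (a point): Centre of a brass ball, 18 dia, 26 g, loose in the basket
- oil_bottle: yellow plastic oil bottle, 60 dia x 130 tall, standing beyond the bins; bystander (origin: centre of its underside)
- bolt_jar: glass jar with grey cap, 60 dia x 80 tall, beyond the mat; bystander (origin: centre of its underside)
- tape_measure: yellow tape measure, 65 x 35 x 60 tall, beyond the mat; bystander (origin: centre of its underside)
- mug: blue mug, 80 dia x 90 tall, at the left; bystander (origin: centre of its underside)
Not all that is in view belongs to the job. Several things have the shape of the basket; the one meant has the colours described above.

How it is judged (in metres and radians):
On the way, in this order (a step that is already met when the one before it is completed fails the run):
1. the basket is lifted clear of the tub floor, held by the grip of its bail (height (world z) of basket above 0.05 m and distance between the grasp point and bail_grip below 0.04 m and contact force between the fingers and basket above 0.5 N), for 0.2 s.
2. the basket stands upright on the drain mat, its centre within 60 mm of the mat's, released and still (horizontal distance between basket and mat below 0.06 m and height (world z) of basket below 0.016 m and angle between basket's own z axis and vertical below 0.1 rad and contact force between the fingers and basket below 0.05 N and linear speed of basket below 0.03 m/s), for 0.3 s.
3. held by its rear handle, the basket is tipped more than 35 degrees with its spout over the red bin (angle between basket's own z axis and vertical above 0.62 rad and distance between the grasp point and handle_grip below 0.045 m and contact force between the fingers and basket above 0.5 N and horizontal distance between spout_lip and red_bin_mouth below 0.1 m), for 0.2 s.
At the end, for the whole second after the job is handed in: All four balls lie inside the red bin, below its rim; the basket stands upright (within 0.1 rad) and still on the drain mat, its centre within 60 mm of the mat's centre, released (all of step 2 and x of ball0_center in the frame of red_bin between -0.062 and 0.062 m and y of ball0_center in the frame of red_bin between -0.082 and 0.082 m and z of ball0_center in the frame of red_bin between 0 and 0.06 m and x of ball1_center in the frame of red_bin between -0.062 and 0.062 m and y of ball1_center in the frame of red_bin between -0.082 and 0.082 m and z of ball1_center in the frame of red_bin between 0 and 0.06 m and x of ball2_center in the frame of red_bin between -0.062 and 0.062 m and y of ball2_center in the frame of red_bin between -0.082 and 0.082 m and z of ball2_center in the frame of red_bin between 0 and 0.06 m and x of ball3_center in the frame of red_bin between -0.062 and 0.062 m and y of ball3_center in the frame of red_bin between -0.082 and 0.082 m and z of ball3_center in the frame of red_bin between 0 and 0.06 m); the robot touches nothing.
It fails at once if the oil bottle, jar, tape measure or mug is moved more than 30 mm (distance of any of oil_bottle, bolt_jar, tape_measure, mug from where it was at the start of the episode above 0.03 m).
It also fails if it takes over 72 s, if anything falls off the work surface, if the arm or the gripper's body presses on something with over 40 N, if the wrist force passes 120 N, or if a joint passes its speed limit or range.

## Working session

There is one attempt and no reset: what is moved stays moved. The work goes in short steps, Python scripts to look and compute and a tool call to move; the robot and the scene stay as the last step left them, time stands still between calls to the robot, and variables do not carry over. Pictures are saved under pics/ and viewed, and the job is handed in when it is done.

Besides the shell and the picture viewer there is one more tool, called after "Call:" by a JSON object that holds its "fn" and its "kwargs", one argument or row to a line. arm_command: Moves the arm, as the interface text tells. Its arguments: {"type":"object","properties":{"increments":{"type":"array","items":{"type":"array","items":{"type":"number"}}},"force":{"type":"number"}},"required":["increments"]}

```bash
mkdir -p pics; ls; cat > h.py <<'E'
import numpy as np, cv2, json
from plant import status, vision, sign_off, r
def snap(name,fn):
    d=vision.read_camera(name); cv2.imwrite('pics/'+fn,d['color'][:,:,::-1]); 
    np.savez('pics/'+fn[:-4]+'.npz',**{k:np.array(d[k]) for k in ['color','K','R','t']}); return d
def load(fn): return dict(np.load('pics/'+fn+'.npz'))
def ray(d,u,v):
    R=d['R'];t=d['t'];c=-R.T@t; w=R.T@np.linalg.solve(d['K'],[u,v,1.]); return c,w
def plane(d,u,v,z):
    c,w=ray(d,u,v); return c+w*(z-c[2])/w[2]
def tri(obs):
    A=np.zeros((3,3));b=np.zeros(3)
    for d,u,v in obs:
        c,w=ray(d,u,v);w=w/np.linalg.norm(w);P=np.eye(3)-np.outer(w,w);A+=P;b+=P@c
    return np.linalg.solve(A,b)
def proj(d,X):
    p=d['K']@(d['R']@np.array(X,float)+d['t']);return p[:2]/p[2]
E
python3 - <<'E'
from h import *
for n in ['scene','top','wrist']:
    d=snap(n,n+'0.png'); print(n,-d['R'].T@d['t'],d['R'][2])
s=status.observe();print(s)
E
```

```text
pics
scene [1113.80552751  557.56460396 1156.03116698] [-0.47981206 -0.40595004 -0.77780779]
top [ 318.69698205   10.35988304 1638.48296081] [ 0.09342415  0.0142509  -0.9955244 ]
wrist [ 226.87921646 -480.99912107  373.03295148] [-0.28531924 -0.08738331 -0.95444072]
{'time_s': 0.15, 'qpos': array([-1.27295885e+00,  2.60554461e-01, -1.39084988e-01,  1.17270066e+00,
       -2.63882828e-05,  1.57078631e+00]), 'qd': array([-1.70078281e-03, -1.91944436e-03,  1.43523024e-03,  3.56248068e-06,
        1.46077224e-03, -6.06588032e-04]), 'tau': array([-4.69888346e-04, -4.06005371e+01,  2.54166341e+01,  1.26975888e-02,
        6.91130886e-08,  6.47755172e-06]), 'ee_pos': array([ 153.98245607, -501.63640169,  404.0400871 ]), 'tcp_rot': array([-7.61390440e-04,  9.88931042e-01,  1.48373844e-01, -1.27568877e-04]), 'wrist_force': array([-0.33156357,  0.21133414,  0.2273033 ]), 'moment': array([ 0.01008221, -0.02550233,  0.00915886]), 'width': 85.35083818121979}
```

View pics/scene0.png

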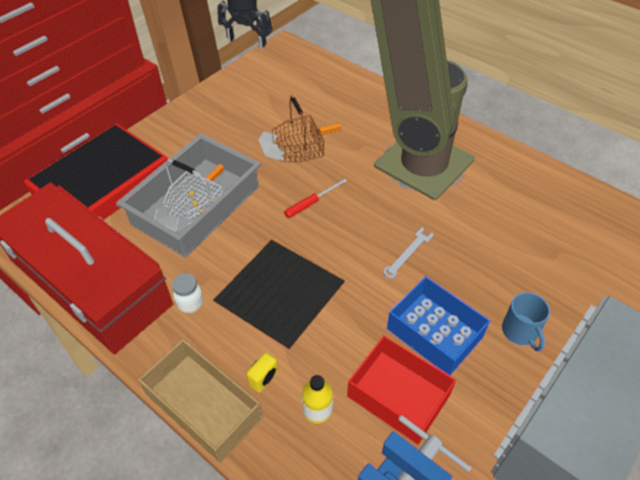

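View pics/top0.png

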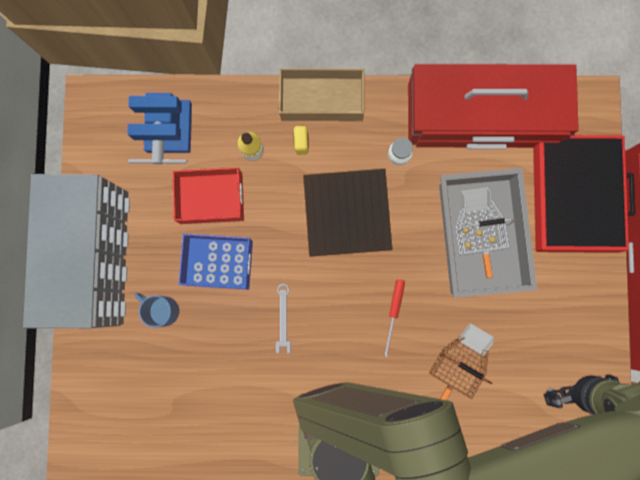

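View pics/wrist0.png

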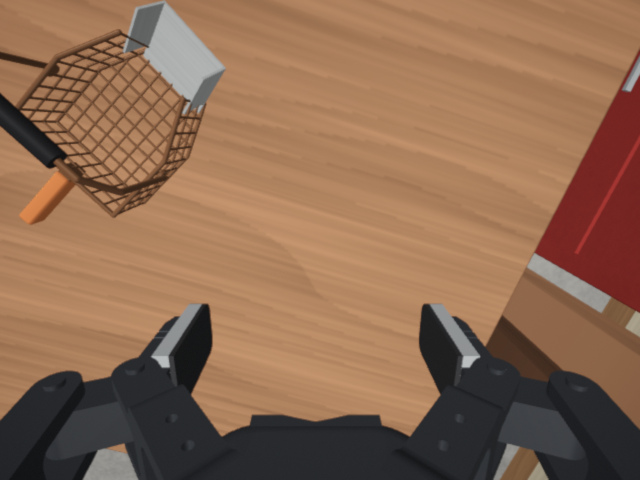

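Candidates: (a) the copper-coloured wire basket on the bench, top (460,365), scene (298,138). (b) the steel-wire basket in the grey tub, top (483,230), scene (190,195), with an orange handle, black grip and brass balls. The description (steel wire, orange handle, in the tub) points to (b), so I'll check it in a crop.

```bash
python3 - <<'E'
from h import *
a=load('top0')['color'][160:310,430:550,::-1]; b=load('scene0')['color'][120:260,110:270,::-1]
a=cv2.resize(a,None,fx=4,fy=4,interpolation=cv2.INTER_CUBIC)[:600]; b=cv2.resize(b,None,fx=4,fy=4,interpolation=cv2.INTER_CUBIC)
cv2.imwrite('pics/ca.png',a);cv2.imwrite('pics/cb.png',b)
E
```

```text
(no output)
```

View pics/ca.png

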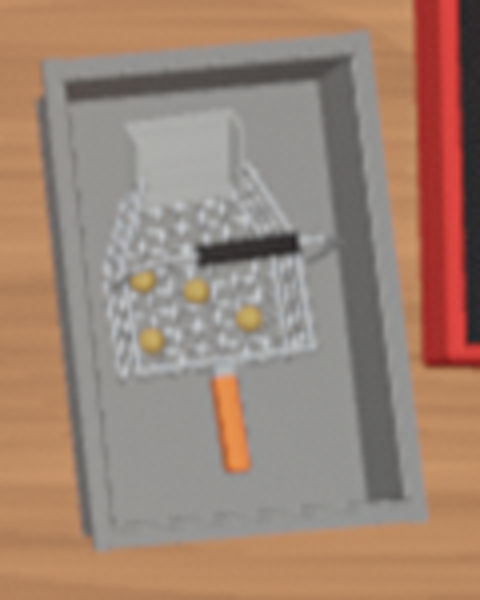

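View pics/cb.png

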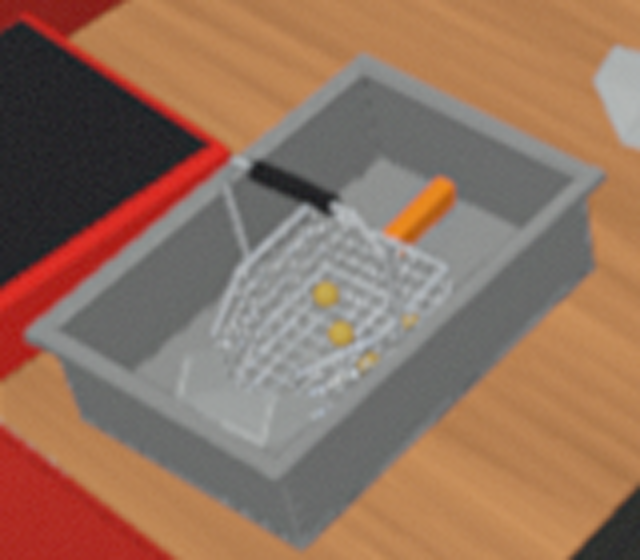

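The crop confirms (b): steel mesh, four brass balls (crop a at (143,280), (197,290), (249,318), (151,340)), a black bail grip and an orange handle, with the spout facing away from the robot. Next I'll measure.

```bash
python3 - <<'E'
from h import *
T=load('top0');S=load('scene0')
def comp(d,mask,box):
    x0,y0,x1,y1=box; m=np.zeros(mask.shape,np.uint8); m[y0:y1,x0:x1]=mask[y0:y1,x0:x1]
    n,l,st,c=cv2.connectedComponentsWithStats(m); i=1+np.argmax(st[1:,4]); 
    ys,xs=np.where(l==i); pts=np.c_[xs,ys].astype(np.float32)
    return c[i],st[i,4],cv2.minAreaRect(pts),pts
def ends(pts):
    c=pts.mean(0);u=np.linalg.svd(pts-c,full_matrices=False)[2][0];s=(pts-c)@u
    return c+u*s.min(),c+u*s.max()
hsv=lambda d:cv2.cvtColor(d['color'],cv2.COLOR_RGB2HSV)
res={}
for nm,d,bg,bo in [('top',T,(465,205,525,240),(470,240,505,290)),('scene',S,(155,150,200,180),(200,155,230,190))]:
    h=hsv(d); dark=(h[...,2]<70).astype(np.uint8); org=((h[...,0]>5)&(h[...,0]<18)&(h[...,1]>200)&(h[...,2]>130)).astype(np.uint8)
    g=comp(d,dark,bg);o=comp(d,org,bo)
    print(nm,'grip',g[0],g[1],ends(g[3]),'handle',o[0],o[1],ends(o[3]))
    res[nm]=(g[0],o[0])
for k,n in enumerate(['grip','handle']):
    X=tri([(T,*res['top'][k]),(S,*res['scene'][k])]);print(n,X,proj(T,X)-res['top'][k],proj(S,X)-res['scene'][k])
h=hsv(T)
m=((h[...,2]<75)).astype(np.uint8); c=comp(T,m,(290,160,400,265)); print('mat',c[1],c[2]); 
for p in cv2.boxPoints(c[2]): print(plane(T,*p,6))
print('matc',plane(T,*c[2][0],6))
red=(((h[...,0]<6)|(h[...,0]>174))&(h[...,1]>150)).astype(np.uint8); c=comp(T,red,(165,160,250,230)); print('red',c[1],c[2])
b=cv2.boxPoints(c[2])
for p in b: print(plane(T,*p,70))
h=hsv(T);blue=((h[...,0]>100)&(h[...,0]<125)&(h[...,1]>120)).astype(np.uint8);c=comp(T,blue,(170,230,260,295));print('blue',plane(T,*c[2][0],70))
# handle ends
for p in [(0,0)]:pass
E
```

```text
Traceback (most recent call last):
ValueError: attempt to get argmax of an empty sequence
```

```bash
cat > m.py <<'E'
from h import *
def comp(mask,box):
    x0,y0,x1,y1=box; m=np.zeros(mask.shape,np.uint8); m[y0:y1,x0:x1]=mask[y0:y1,x0:x1]
    n,l,st,c=cv2.connectedComponentsWithStats(m); i=1+np.argmax(st[1:,4]); 
    ys,xs=np.where(l==i); pts=np.c_[xs,ys].astype(np.float32)
    return c[i],st[i,4],cv2.minAreaRect(pts),pts
def ends(pts):
    c=pts.mean(0);u=np.linalg.svd(pts-c,full_matrices=False)[2][0];s=(pts-c)@u
    return c+u*s.min(),c+u*s.max()
hsv=lambda d:cv2.cvtColor(d['color'],cv2.COLOR_RGB2HSV)
def dark(d):return (hsv(d)[...,2]<70).astype(np.uint8)
def org(d):
    h=hsv(d);return ((h[...,0]>4)&(h[...,0]<20)&(h[...,1]>180)&(h[...,2]>130)).astype(np.uint8)
E
python3 - <<'E'
from m import *
T=load('top0');S=load('scene0')
print(hsv(T)[265,487],hsv(S)[172,217])
res={}
for nm,d,bg,bo in [('top',T,(465,205,525,240),(470,240,505,290)),('scene',S,(155,150,200,180),(200,155,230,190))]:
    g=comp(dark(d),bg);o=comp(org(d),bo)
    print(nm,'grip',g[0],g[1],ends(g[3]),'handle',o[0],o[1],ends(o[3]))
    res[nm]=(g[0],o[0])
for k,n in enumerate(['grip','handle']):
    X=tri([(T,*res['top'][k]),(S,*res['scene'][k])]);print(n,X,proj(T,X)-res['top'][k],proj(S,X)-res['scene'][k])
h=hsv(T)
m=((h[...,2]<75)).astype(np.uint8); c=comp(m,(290,160,400,265)); print('mat',c[1],c[2]); 
for p in cv2.boxPoints(c[2]): print(plane(T,*p,6))
print('matc',plane(T,*c[2][0],6))
red=(((h[...,0]<6)|(h[...,0]>174))&(h[...,1]>150)).astype(np.uint8); c=comp(red,(165,160,250,230)); print('red',c[1],c[2])
b=cv2.boxPoints(c[2])
for p in b: print(plane(T,*p,70))
h=hsv(T);blue=((h[...,0]>100)&(h[...,0]<125)&(h[...,1]>120)).astype(np.uint8);c=comp(blue,(170,230,260,295));print('blue',plane(T,*c[2][0],70))
E
```

```text
[ 13 167 230] [ 15 231 202]
top grip [491.72727273 221.86868687] 99 (array([503.17584, 220.22414], dtype=float32), array([479.7964 , 223.58252], dtype=float32)) handle [487. 276.] 1 (array([487., 276.], dtype=float32), array([487., 276.], dtype=float32))
scene grip [182.33333333 165.98095238] 105 (array([172.49283, 161.8313 ], dtype=float32), array([192.47047, 170.25572], dtype=float32)) handle [215.40178571 172.40178571] 112 (array([221.96701, 165.96634], dtype=float32), array([208.81837, 178.85504], dtype=float32))
grip [ 527.6233859  -361.72967329  156.72035517] [ 0.12461044 -0.11036505] [0.16458326 0.02598527]
handle [ 410.12346309 -384.69621595   30.65605238] [ 2.34157501 -1.9857119 ] [2.94376428 0.37040161]
mat 6462 ((347.34552001953125, 212.20956420898438), (79.90924072265625, 81.40459442138672), 85.48600769042969)
[669.56400328  96.21820151   6.        ]
[ 687.88189431 -118.95246034    6.        ]
[ 475.7363544  -135.22871704    6.        ]
[457.46889729  77.3242014    6.        ]
matc [572.02093513 -20.25662899   6.        ]
red 3590 ((207.24392700195312, 195.2444610595703), (53.337684631347656, 69.50625610351562), 87.33700561523438)
[668.08715184 431.9823394   70.        ]
[677.33561516 254.06299531  70.        ]
[539.92410486 244.91777635  70.        ]
[530.60822704 421.38270891  70.        ]
blue [434.68313286 316.22179157  70.        ]
```

```bash
cat >> m.py <<'E'
def org(d):
    h=hsv(d);return ((h[...,0]>4)&(h[...,0]<20)&(h[...,1]>140)&(h[...,2]>150)).astype(np.uint8)
E
python3 - <<'E'
from m import *
T=load('top0');S=load('scene0')
g=comp(dark(T),(465,205,525,240));o=comp(org(T),(478,248,500,285));g2=comp(dark(S),(155,150,200,180));o2=comp(org(S),(200,155,230,190))
print(o[:3],ends(o[3]),o2[1])
G=tri([(T,*g[0]),(S,*g2[0])]);H=tri([(T,*o[0]),(S,*o2[0])]);print(G,H)
eg=[plane(T,*p,156) for p in ends(g[3])];eo=[plane(T,*p,52) for p in ends(o[3])]
print(eg,eo)
d=eg[1]-eg[0];print('yaw grip',np.degrees(np.arctan2(d[1],d[0]))-90)
d=eo[1]-eo[0];print('yaw handle',np.degrees(np.arctan2(d[1],d[0])))
# triangulated ends
a=ends(g[3]);b=ends(g2[3]);print([tri([(T,*a[i]),(S,*b[j])]) for i,j in ((0,0),(1,1))])
# tub outline in top
h=hsv(T);m=((h[...,1]<25)&(h[...,2]>100)&(h[...,2]<190)).astype(np.uint8);c=comp(m,(430,160,540,305));print('tub',c[1],plane(T,*c[2][0],85),c[2])
# bystanders
y=((h[...,0]>20)&(h[...,0]<34)&(h[...,1]>150)).astype(np.uint8)
print('bottle',plane(T,*comp(y,(235,125,268,165))[0],80)); print('tape',plane(T,*comp(y,(290,120,312,160))[0],55))
print('jar top',plane(T,401,150,80))
# red bin in scene: 
E
```

```text
(array([487.14615385, 265.84615385]), np.int32(130), ((487.1351318359375, 265.81085205078125), (22.687061309814453, 5.589565753936768), 80.53767395019531)) (array([485.31702, 254.62239], dtype=float32), array([488.9648 , 277.00574], dtype=float32)) 136
[ 527.6233859  -361.72967329  156.72035517] [ 428.77529813 -372.8185234    54.80348099]
[array([ 531.57423377, -388.87191743,  156.        ]), array([ 523.16790352, -333.19961459,  156.        ])] [array([ 458.1175831 , -370.07876662,   52.        ]), array([ 401.32694783, -378.37733909,   52.        ])]
yaw grip 8.586603722104101
yaw handle -171.68645205607828
[array([ 532.49190735, -389.82940204,  156.58007313]), array([ 522.72612008, -332.60964119,  157.1699209 ])]
tub 9019 [ 510.61607408 -367.75708759   85.        ] ((487.2137756347656, 232.50918579101562), (122.45792388916016, 84.69231414794922), 83.92753601074219)
bottle [731.60923836 225.50169111  80.        ]
tape [733.43313663  96.00787306  55.        ]
jar top [ 720.83608858 -154.26663302   80.        ]
```

```bash
python3 - <<'E'
from h import *
a=load('top0')['color'][155:300,165:260,::-1]; b=load('scene0')['color'][330:440,340:460,::-1]
cv2.imwrite('pics/bin.png',np.hstack([cv2.resize(a,(380,580),interpolation=cv2.INTER_CUBIC),cv2.resize(b,(420,580)[:1]+(385,),interpolation=cv2.INTER_CUBIC)[:580] if 0 else cv2.copyMakeBorder(cv2.resize(b,(420,385),interpolation=cv2.INTER_CUBIC),0,195,0,0,cv2.BORDER_CONSTANT)]))
E
```

```text
(no output)
```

View pics/bin.png

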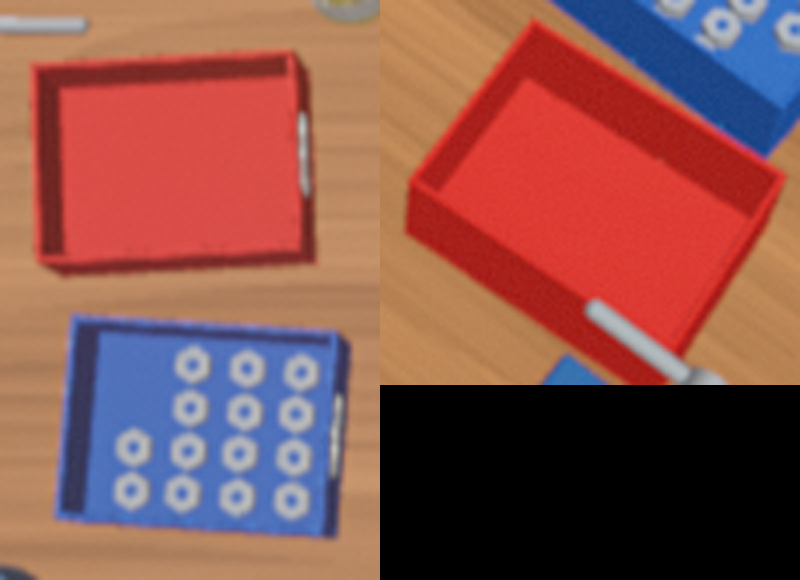

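The red bin is empty and blue holds the nuts. The red rim corners in the crop are (32,65), (294,53), (38,262) and (304,260). Basket yaw is about 8.4°, the grip is near (527,-361,155) and the bail is about upright. First move: go above the grip.

Call:
{"fn": "arm_command", "kwargs": {
  "increments": [
    [0.034,0.013,0.01,0,0,0.129,0],
    [0.068,0.026,0.02,0,0,0.258,0],
    [0.102,0.038,0.02,0,0,0.387,0],
    [0.136,0.051,0.02,0,0,0.516,0],
    [0.17,0.064,0.02,0,0,0.645,0],
    [0.204,0.077,0.02,0,0,0.774,0],
    [0.238,0.09,0.02,0,0,0.903,0],
    [0.272,0.103,0.02,0,0,1.032,0],
    [0.306,0.116,0.02,0,0,1.161,0],
    [0.34,0.128,0.02,0,0,1.29,0],
    [0.373,0.141,0.02,0,0,1.419,0],
    [0.373,0.141,0.02,0,0,1.419,0]
  ]
}}

```text
time_s: 1.35
ee_pos: [530.6, -358.9, 422.8]
tcp_rot: [-0.001, 0.651, 0.759, 0.0]
wrist_force: [-0.2, 1.0, 0.4]
width: 85.2
```

```bash
python3 - <<'E'
from h import *
T=load('top0')
for u,v in [(32,65),(294,53),(304,260),(38,262)]: print(plane(T,165+u/4,155+v/4,70))
s=status.observe();print(s['time_s'],s['qpos'],s['ee_pos'],s['tcp_rot'])
from scipy.spatial.transform import Rotation as Ro
q=s['tcp_rot'];R=Ro.from_quat([*q[1:],q[0]]).as_matrix();print(R)
d=snap('wrist','w1.png')
E
```

```text
[665.42630263 427.50473432  70.        ]
[674.03167578 259.68390865  70.        ]
[540.58159943 250.51979014  70.        ]
[538.30083106 419.75179796  70.        ]
1.35 [-5.94795944e-01  4.60010962e-01  2.12524685e-01  1.32428509e+00
  4.33794064e-04  8.23961857e-01] [ 530.55000074 -358.85285277  422.76200125] [-5.09123146e-04  6.51362614e-01  7.58766407e-01  1.59735194e-04]
[[-1.51452971e-01  9.88464303e-01 -5.64520013e-04]
 [ 9.88463978e-01  1.51453438e-01  9.05650965e-04]
 [ 9.80702147e-04 -4.20844168e-04 -9.99999431e-01]]
```

View pics/w1.png

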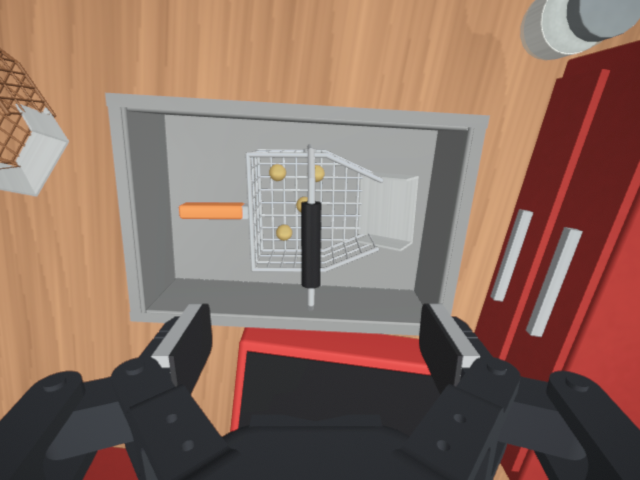

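The wrist view shows the grip centre at about (311,245), square to the jaws, with the finger midline at u≈316. I'll measure it on the z=155 plane.

```bash
python3 - <<'E'
from m import *
d=load('w1');g=comp(dark(d),(290,195,330,295));print(g[0],g[1],plane(d,*g[0],155))
o=comp(org(d),(170,190,250,230));print(o[0],plane(d,*o[0],55),[plane(d,*p,55) for p in ends(o[3])])
e=[plane(d,*p,155) for p in ends(g[3])];v=e[1]-e[0];print(np.degrees(np.arctan2(v[1],v[0])))
print(proj(d,[530.6,-358.9,268]),proj(d,[530.6,-358.9,155]))
E
```

```text
[310.57915309 244.55179153] 1535 [ 527.57039871 -362.61874318  155.        ]
[210.61870504 210.49434738] [ 430.82044256 -375.71846053   55.        ] [array([ 400.70027964, -380.39182364,   55.        ]), array([ 460.7190015 , -371.07948344,   55.        ])]
-81.71110135888496
[315.87580041 326.30999261] [315.68063338 240.15609024]
```

Call:
{"fn": "arm_command", "kwargs": {
  "increments": [
    [-0.003,-0.003,-0.03,0,0,0,0],
    [-0.003,-0.003,-0.06,0,0,0,0],
    [-0.003,-0.003,-0.09,0,0,0,0],
    [-0.003,-0.003,-0.108,0,0,0,0],
    [-0.003,-0.003,-0.114,0,0,0,0],
    [-0.003,-0.003,-0.114,0,0,0,0],
    [-0.003,-0.003,-0.114,0,0,0,0.5],
    [-0.003,-0.003,-0.114,0,0,0,1],
    [-0.003,-0.003,-0.114,0,0,0,1],
    [-0.003,-0.003,-0.114,0,0,0,1],
    [-0.003,-0.003,-0.114,0,0,0,1],
    [-0.003,-0.003,-0.114,0,0,0,1]
  ],
  "force": 60
}}

```text
time_s: 2.6
ee_pos: [525.9, -362.6, 309.6]
tcp_rot: [-0.001, 0.653, 0.758, -0.0]
wrist_force: [0.4, 0.6, 3.0]
width: 12.4
```

```bash
python3 - <<'E'
from h import *
snap('wrist','w2.png');s=status.observe();print(s['width'],s['wrist_force'],s['ee_pos'])
E
```

```text
12.172145913952908 [-0.59867925  0.81224299  3.20030495] [ 525.93894154 -362.6468856   309.5803121 ]
```

View pics/w2.png

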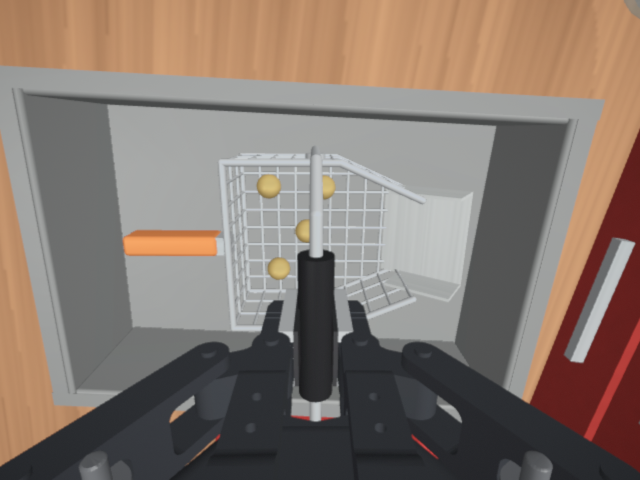

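The wrist view shows the pads closed on the black grip at about (316,325), opening 12 mm. Lifting gently.

Call:
{"fn": "arm_command", "kwargs": {
  "increments": [
    [0,0,0.005,0,0,0,1],
    [0,0,0.015,0,0,0,1],
    [0,0,0.027,0,0,0,1],
    [0,0,0.04,0,0,0,1],
    [0,0,0.054,0,0,0,1],
    [0,0,0.068,0,0,0,1],
    [0,0,0.082,0,0,0,1],
    [0,0,0.096,0,0,0,1],
    [0,0,0.11,0,0,0,1],
    [0,0,0.122,0,0,0,1],
    [0,0,0.13,0,0,0,1],
    [0,0,0.13,0,0,0,1]
  ]
}}

```text
time_s: 3.85
ee_pos: [526.2, -362.8, 441.2]
tcp_rot: [0.001, 0.653, 0.758, -0.0]
wrist_force: [-0.1, -0.4, -5.3]
width: 11.9
```

```bash
python3 - <<'E'
from h import *
snap('wrist','w3.png');d=snap('scene','s3.png');s=status.observe();print(s['width'],s['wrist_force'],s['ee_pos'])
cv2.imwrite('pics/c3.png',cv2.resize(d['color'][60:260,80:300,::-1],None,fx=3,fy=3,interpolation=cv2.INTER_CUBIC))
E
```

```text
11.868443374474104 [ 0.45603291 -0.01526299 -5.48724292] [ 525.92195204 -362.62794655  439.28594235]
```

View pics/w3.png

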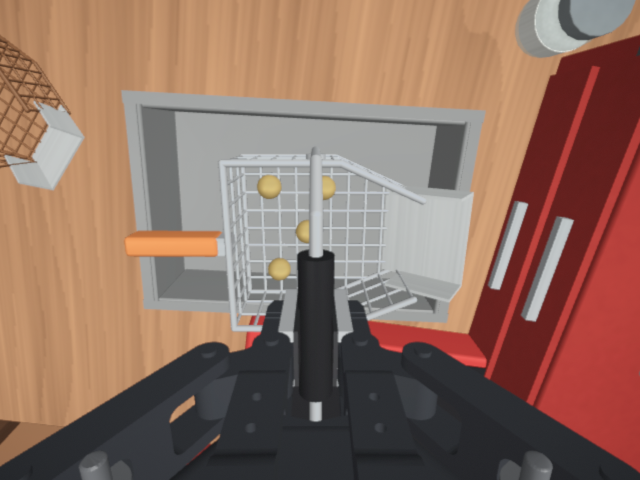

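View pics/c3.png

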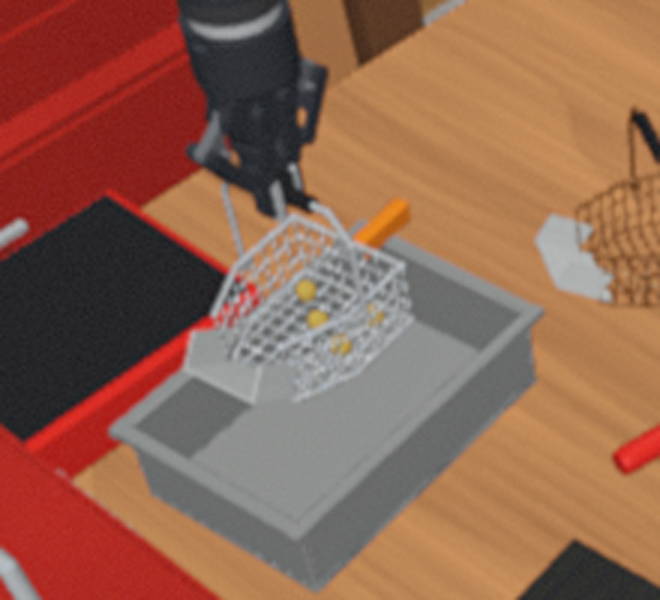

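Lifted about 130 mm, with the basket level and all four balls visible in it at (270,187), (325,187), (305,231) and (279,268). Carrying to the mat.

Call:
{"fn": "arm_command", "kwargs": {
  "increments": [
    [0.0004,0.003,0,0,0,-0.002,1],
    [0.001,0.01,0,0,0,-0.005,1],
    [0.003,0.022,0,0,0,-0.012,1],
    [0.005,0.038,0,0,0,-0.02,1],
    [0.007,0.058,0,0,0,-0.03,1],
    [0.01,0.08,0,0,0,-0.042,1],
    [0.013,0.103,0,0,0,-0.054,1],
    [0.016,0.126,0,0,0,-0.066,1],
    [0.019,0.149,0,0,0,-0.078,1],
    [0.022,0.17,0,0,0,-0.09,1],
    [0.024,0.189,0,0,0,-0.099,1],
    [0.026,0.206,0,0,0,-0.108,1]
  ]
}}

```text
time_s: 5.15
ee_pos: [551.6, -154.5, 439.3]
tcp_rot: [-0.001, 0.692, 0.721, -0.0]
wrist_force: [1.1, 0.1, -6.4]
width: 12.1
```

Call:
{"fn": "arm_command", "kwargs": {
  "increments": [
    [0.002,0.015,0,0,0,-0.008,1],
    [0.004,0.034,0,0,0,-0.018,1],
    [0.007,0.054,0,0,0,-0.028,1],
    [0.009,0.074,0,0,0,-0.039,1],
    [0.012,0.093,0,0,0,-0.049,1],
    [0.014,0.109,0,0,0,-0.057,1],
    [0.015,0.122,0,0,0,-0.064,1],
    [0.016,0.13,0,0,0,-0.069,1],
    [0.017,0.135,0,0,0,-0.071,1],
    [0.017,0.137,0,0,0,-0.072,1],
    [0.017,0.137,0,0,0,-0.072,1]
  ]
}}

```text
time_s: 6.25
ee_pos: [568.6, -17.6, 439.3]
tcp_rot: [-0.001, 0.718, 0.696, -0.0]
wrist_force: [-1.5, -0.7, -5.7]
width: 12.3
```

```bash
python3 - <<'E'
from m import *
w=snap('wrist','w4.png');d=snap('scene','s4.png');T=snap('top','t4.png');s=status.observe();print(s['width'],s['wrist_force'],s['ee_pos'],s['qpos'])
cv2.imwrite('pics/c4.png',cv2.resize(d['color'][120:360,150:400,::-1],None,fx=2.5,fy=2.5,interpolation=cv2.INTER_CUBIC))
E
```

```text
12.421803693150675 [ 0.64661037  0.30649005 -4.58146062] [568.60882382 -18.01115365 439.25180294] [-3.18805881e-02  3.26361410e-01  4.66001836e-02  1.29309529e+00
  8.33413061e-04  1.57057896e+00]
```

View pics/w4.png

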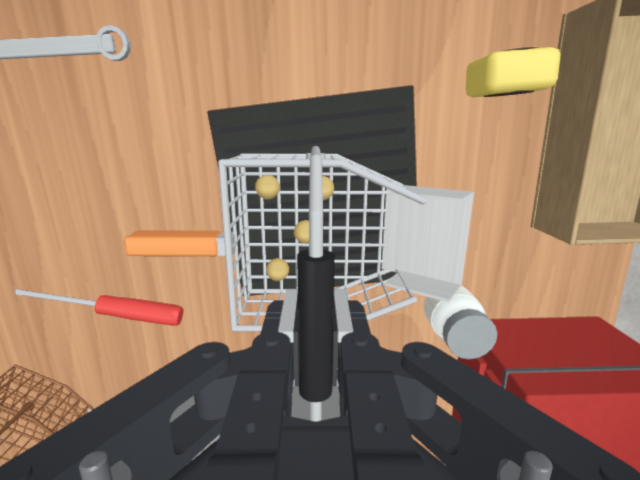

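View pics/c4.png

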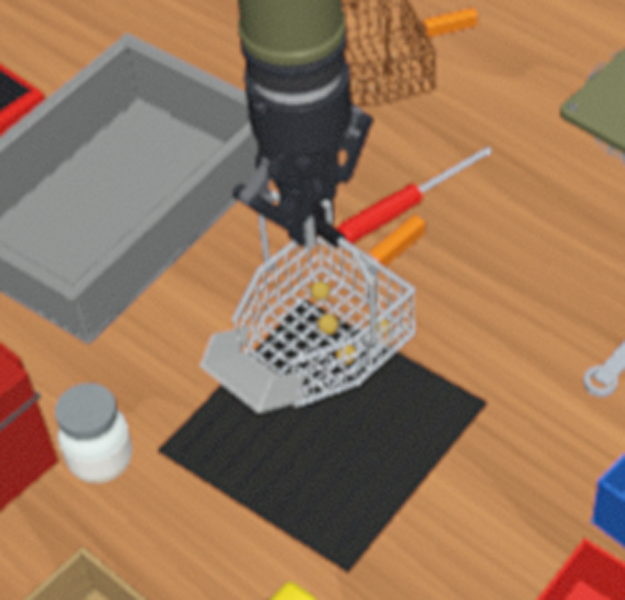

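Still level over the mat, with all four balls in it. Lowering.

Call:
{"fn": "arm_command", "kwargs": {
  "increments": [
    [0.001,-0.002,-0.005,0,0,0,1],
    [0.001,-0.002,-0.016,0,0,0,1],
    [0.001,-0.002,-0.03,0,0,0,1],
    [0.001,-0.002,-0.046,0,0,0,1],
    [0.001,-0.002,-0.062,0,0,0,1],
    [0.001,-0.002,-0.078,0,0,0,1],
    [0.001,-0.002,-0.092,0,0,0,1],
    [0.001,-0.002,-0.104,0,0,0,1],
    [0.001,-0.002,-0.113,0,0,0,1],
    [0.001,-0.002,-0.12,0,0,0,1],
    [0.001,-0.002,-0.125,0,0,0,1],
    [0.001,-0.002,-0.125,0,0,0,1]
  ]
}}

```text
time_s: 7.6
ee_pos: [569.5, -20.0, 313.7]
tcp_rot: [-0.001, 0.718, 0.696, -0.001]
wrist_force: [-0.3, -0.4, -5.9]
width: 12.3
```

Call:
{"fn": "arm_command", "kwargs": {
  "increments": [
    [0,0,-0.001,0,0,0,1],
    [0,0,-0.002,0,0,0,1],
    [0,0,-0.003,0,0,0,1],
    [0,0,-0.003,0,0,0,1]
  ]
}}

```text
time_s: 8.0
ee_pos: [569.7, -20.0, 311.1]
tcp_rot: [-0.001, 0.718, 0.696, -0.0]
wrist_force: [-0.7, -0.6, -4.7]
width: 12.3
```

Call:
{"fn": "arm_command", "kwargs": {
  "increments": [
    [0,0,-0.001,0,0,0,1],
    [0,0,-0.002,0,0,0,1],
    [0,0,-0.002,0,0,0,1]
  ]
}}

```text
time_s: 8.3
ee_pos: [570.2, -20.1, 310.6]
tcp_rot: [0.0, 0.718, 0.696, 0.0]
wrist_force: [-0.9, -0.6, 5.1]
width: 12.0
```

Contact on the mat (force flipped to +5 N). Opening.

Call:
{"fn": "arm_command", "kwargs": {
  "increments": [
    [0,0,0.0,0,0,0,0.9],
    [0,0,0,0,0,0,0.6],
    [0,0,0,0,0,0,0.3],
    [0,0,0,0,0,0,0],
    [0,0,0,0,0,0,0],
    [0,0,0,0,0,0,0],
    [0,0,0.02,0,0,0,0],
    [0,0,0.05,0,0,0,0],
    [0,0,0.09,0,0,0,0],
    [0,0,0.12,0,0,0,0],
    [0,0,0.12,0,0,0,0]
  ]
}}

```text
time_s: 9.4
ee_pos: [571.4, -20.2, 435.6]
tcp_rot: [0.003, 0.718, 0.696, 0.004]
wrist_force: [1.1, 0.7, 0.4]
width: 85.7
```

```bash
python3 - <<'E'
from m import *
w=snap('wrist','w5.png');d=snap('scene','s5.png');T=snap('top','t5.png');s=status.observe();print(s['width'],s['wrist_force'],s['ee_pos'])
E
```

```text
85.55016184788171 [ 0.41426325 -0.05414549  0.23918544] [569.97218533 -20.12439155 429.92703668]
```

View pics/w5.png

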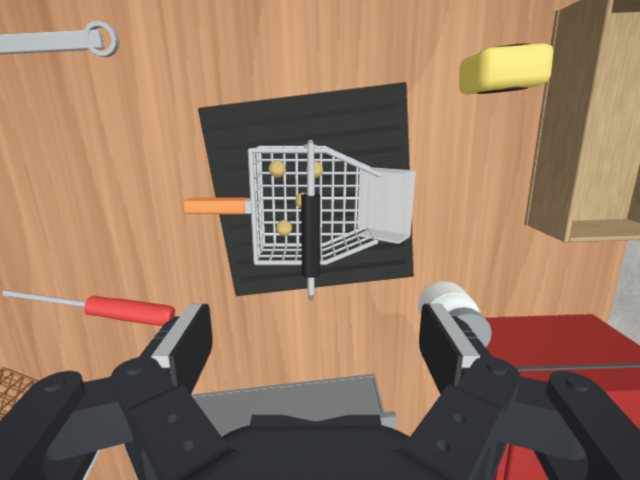

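View pics/s5.png

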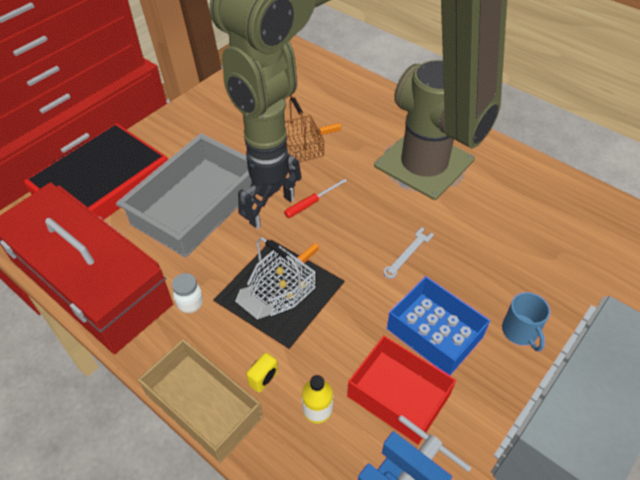

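View pics/t5.png

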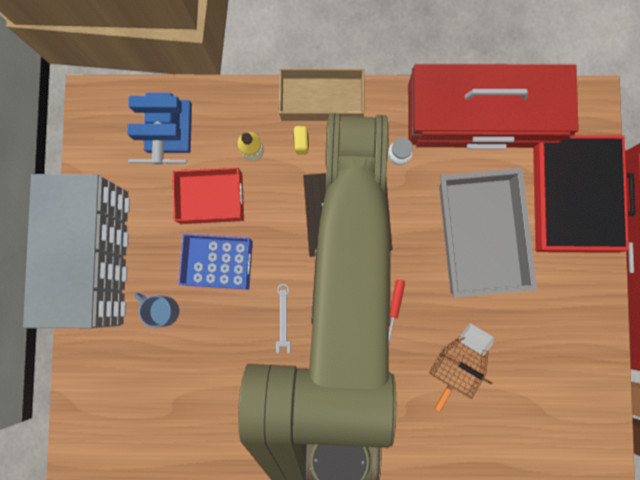

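The basket stands on the mat, the bail is upright (wrist (311,235)) and the handle is at about (218,206). Measuring the handle.

```bash
python3 - <<'E'
from m import *
d=load('w5');S=load('s5')
o=comp(org(d),(175,195,252,218));print(o[0],o[1],plane(d,*o[0],57))
e=[plane(d,*p,57) for p in ends(o[3])];v=e[1]-e[0];print(e,np.degrees(np.arctan2(v[1],v[0])))
o2=comp(org(S),(295,240,325,265));print(o2[0],o2[1],tri([(d,*o[0]),(S,*o2[0])]))
g=comp(dark(d),(300,195,322,280));print(plane(d,*g[0],156),(g[2]))
q=status.observe()['tcp_rot'];print(q)
E
```

```text
[213.69895833 205.51458333] 960 [475.26504868 -16.03518299  57.        ]
[array([506.16327564, -16.85322353,  57.        ]), array([445.03828023, -15.23492157,  57.        ])] 178.48343190974768
[308.46296296 251.32222222] 270 [473.98047106 -15.54263246  55.56718681]
[570.55661118 -22.20914335 156.        ] ((310.5, 237.0), (84.0, 21.0), 90.0)
[-1.90008664e-04  7.18263815e-01  6.95770811e-01  1.85532976e-04]
```

Call:
{"fn": "arm_command", "kwargs": {
  "increments": [
    [-0.018,0.001,-0.002,0,0,0.14,0],
    [-0.036,0.001,-0.006,0,0,0.28,0],
    [-0.055,0.002,-0.01,0,0,0.42,0],
    [-0.074,0.002,-0.02,0,0,0.56,0],
    [-0.093,0.003,-0.03,0,0,0.7,0],
    [-0.112,0.004,-0.04,0,0,0.84,0],
    [-0.131,0.004,-0.05,0,0,0.98,0],
    [-0.15,0.005,-0.06,0,0,1.12,0],
    [-0.169,0.006,-0.07,0,0,1.26,0],
    [-0.187,0.007,-0.08,0,0,1.4,0],
    [-0.205,0.007,-0.09,0,0,1.52,0],
    [-0.205,0.007,-0.09,0,0,1.574,0]
  ]
}}

```text
time_s: 10.75
ee_pos: [360.7, -13.0, 336.8]
tcp_rot: [-0.005, 0.013, 1.0, 0.0]
wrist_force: [0.2, 0.3, 0.3]
width: 85.1
```

```bash
python3 - <<'E'
from h import *
s=status.observe();print(s['time_s'],s['qpos'],s['ee_pos'],s['tcp_rot'])
E
```

```text
10.75 [-3.59770353e-02  3.00476492e-02 -6.05871635e-01  9.44395118e-01
 -2.58290480e-05 -1.06973800e-02] [360.6555446  -12.98471767 336.83722269] [-4.75802500e-03  1.26392865e-02  9.99908796e-01  9.81412848e-05]
```

Call:
{"fn": "arm_command", "kwargs": {
  "increments": [
    [0.001,0,-0.012,0,-0.13,0,0],
    [0.002,0,-0.025,0,-0.26,0,0],
    [0.002,0,-0.038,0,-0.39,0,0],
    [0.003,0,-0.05,0,-0.52,0,0],
    [0.003,0,-0.063,0,-0.65,0,0],
    [0.004,0,-0.076,0,-0.785,0,0],
    [0.004,0,-0.09,0,-0.785,0,0],
    [0.004,0,-0.097,0,-0.785,0,0],
    [0.004,0,-0.097,0,-0.785,0,0]
  ]
}}

```text
time_s: 11.65
ee_pos: [362.0, -12.9, 237.0]
tcp_rot: [0.374, 0.012, 0.927, 0.005]
wrist_force: [-0.4, -0.6, 0.8]
width: 85.5
```

```bash
cat > st.py <<'E'
from h import *
from scipy.spatial.transform import Rotation as Ro
s=status.observe();q=s['tcp_rot'];R=Ro.from_quat([*q[1:],q[0]]).as_matrix()
print(s['time_s'],'q',s['qpos'].round(3),'tcp',s['ee_pos'].round(1),'grasp',(s['ee_pos']+155*R[:,2]).round(1),'w',round(s['width'],1),'F',s['wrist_force'].round(1),'M',s['moment'].round(2))
print('z',R[:,2].round(3),'y',R[:,1].round(3),'tilt',np.degrees(np.arctan2(R[0,2],-R[2,2])).round(2))
E
python3 st.py; python3 -c "
from h import *
snap('wrist','w6.png');snap('scene','s6.png')"
```

```text
11.65 q [-0.05   0.026 -1.274 -0.496  0.035 -0.01 ] tcp [362.  -12.9 237. ] grasp [469.6 -12.8 125.4] w 85.5 F [-0.4 -0.6  0.8] M [-0.01  0.62 -0.04]
z [ 0.694  0.001 -0.72 ] y [0.018 1.    0.018] tilt 43.99
```

View pics/w6.png

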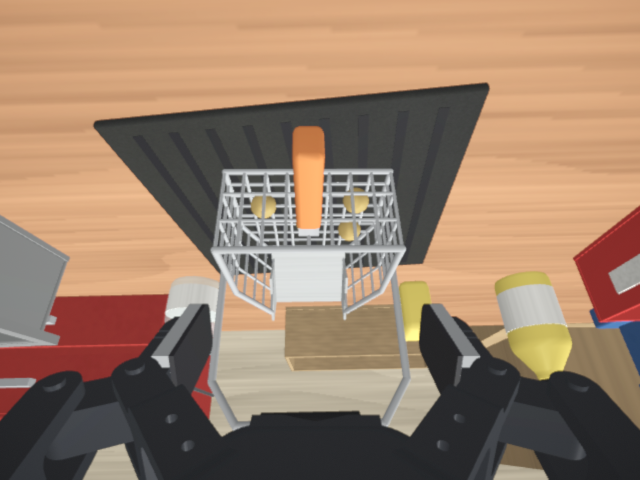

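The wrist view shows the handle centred between the fingers at (309,180) and the copper basket out of play. But q3 = -1.274 is almost at its limit of -1.28. I'll fit a planar arm model and choose a smaller grasp tilt.

```bash
cat > kin.py <<'E'
import numpy as np
from scipy.optimize import least_squares
D=np.array([[525.0,404.0,.2606,-.1391,1.1727],[640.5,422.8,.4600,.2125,1.3243],[568.9,439.3,.3264,.0466,1.2931],[360.9,336.8,.0300,-.6059,.9444],[362.2,237.,.026,-1.274,-.496]])
def fk(p,q2,q3,q4):
    r0,z0,L1,a,L2,b,d=p; t=q2-q3+q4
    return np.array([r0+L1*np.sin(q2+a)+L2*np.cos(q2-q3+b)+d*np.cos(t), z0+L1*np.cos(q2+a)-L2*np.sin(q2-q3+b)-d*np.sin(t)])
f=lambda p:np.concatenate([fk(p,*r[2:])-r[:2] for r in D]+[1e-3*(p-P0)])
best=None
for a in (-.2,0,.3):
  for b in (-.5,0,.5):
    P0=np.array([0,250,380,a,350,b,150]);s=least_squares(f,P0,x_scale=[50,50,100,.3,100,.3,100])
    if best is None or s.cost<best.cost: best=s
P=best.x
def ik(r,z,t,x0=(.3,-.3)):
    s=least_squares(lambda x:fk(P,x[0],x[1],t-x[0]+x[1])-[r,z],x0);q2,q3=s.x;return np.r_[q2,q3,t-q2+q3,np.sqrt(2*s.cost)]
if __name__=='__main__':
    print(P.round(3),f(P)[:10].round(2))
    for al in (0,15,20,25,30,35,40):
        A=np.radians(al);hr=475;zs=[]
        t=np.pi/2-A
        print('al',al,'mat',ik(hr-155*np.sin(A),49+155*np.cos(A),t).round(3),'hov',ik(hr-155*np.sin(A),119+155*np.cos(A),t).round(3))
        for tip in (60,65,70):
            th=np.radians(tip);B=A-th
            h=694-25-(200*np.cos(th)-6*np.sin(th)); z=90+200*np.sin(th)+6*np.cos(th)
            print('   tip',tip,h.round(),z.round(),ik(h-155*np.sin(B),z+155*np.cos(B),np.pi/2-B).round(3))
E
python3 kin.py
```

```text
[-1.03000e+00  2.21533e+02  5.66232e+02  1.00000e-03  3.91543e+02
 -1.53000e-01  2.69025e+02] [-0.17 -0.    0.    0.01  0.13 -0.01  0.03  0.02  0.01 -0.01]
al 0 mat [ 0.361 -0.583  0.628  0.   ] hov [ 0.275 -0.485  0.811  0.   ]
   tip 60 574.0 266.0 [ 1.304  1.416  2.73  18.997]
   tip 65 590.0 274.0 [ 1.337  1.416  2.785 44.557]
   tip 70 606.0 280.0 [ 1.37   1.416  2.839 68.32 ]
al 15 mat [ 0.234 -0.849  0.227  0.   ] hov [ 0.121 -0.741  0.446  0.   ]
   tip 60 574.0 266.0 [1.036 1.028 2.348 0.   ]
   tip 65 590.0 274.0 [ 1.229  1.416  2.631 13.891]
   tip 70 606.0 280.0 [ 1.264  1.416  2.683 43.361]
al 20 mat [ 0.207 -0.939  0.075  0.   ] hov [ 0.08  -0.829  0.313  0.   ]
   tip 60 574.0 266.0 [0.941 0.881 2.209 0.   ]
   tip 65 590.0 274.0 [1.193 1.416 2.579 0.061]
   tip 70 606.0 280.0 [ 1.228  1.416  2.631 31.343]
al 25 mat [ 0.193 -1.032 -0.091  0.   ] hov [ 0.047 -0.918  0.17   0.   ]
   tip 60 574.0 266.0 [0.854 0.754 2.081 0.   ]
   tip 65 590.0 274.0 [1.008 1.049 2.31  0.   ]
   tip 70 606.0 280.0 [ 1.193  1.416  2.579 17.515]
al 30 mat [ 0.197 -1.127 -0.276  0.   ] hov [ 0.024 -1.008  0.015  0.   ]
   tip 60 574.0 266.0 [0.773 0.637 1.959 0.   ]
   tip 65 590.0 274.0 [0.905 0.882 2.158 0.   ]
   tip 70 606.0 280.0 [1.159 1.416 2.526 1.906]
al 35 mat [ 0.225 -1.226 -0.491  0.   ] hov [ 0.015 -1.101 -0.156  0.   ]
   tip 60 574.0 266.0 [0.695 0.527 1.839 0.   ]
   tip 65 590.0 274.0 [0.815 0.743 2.022 0.   ]
   tip 70 606.0 280.0 [0.975 1.05  2.257 0.   ]
al 40 mat [ 0.293 -1.331 -0.751  0.   ] hov [ 0.027 -1.198 -0.352  0.   ]
   tip 60 574.0 266.0 [0.619 0.42  1.721 0.   ]
   tip 65 590.0 274.0 [0.732 0.619 1.894 0.   ]
   tip 70 606.0 280.0 [0.868 0.868 2.095 0.   ]
```

Good fit (residuals under 0.2 mm). A 35° grasp tilt suits both ends: q3 about -1.23 at the mat, q4 about 2.02 at a 65° tip.

```bash
cat > go.py <<'E'
import sys
from h import *
from scipy.spatial.transform import Rotation as Ro
def target(hx,hy,hz,head,pitch):
    "grasp point, basket heading deg, tool tilt forward deg"
    a=np.radians(head);A=np.radians(pitch);h=np.array([np.cos(a),np.sin(a),0])
    z=h*np.sin(A)-np.array([0,0,np.cos(A)]);y=np.array([-h[1],h[0],0]);x=np.cross(y,z)
    return np.array([hx,hy,hz])-155*z,np.c_[x,y,z]
if __name__=='__main__':
    s=status.observe();q=s['tcp_rot'];R=Ro.from_quat([*q[1:],q[0]]).as_matrix()
    t,Rt=target(*map(float,sys.argv[1:6]))
    print('tcp',s['ee_pos'].round(1),'shift m',((t-s['ee_pos'])/1000).round(4),'rot',Ro.from_matrix(Rt@R.T).as_rotvec().round(4))
E
python3 go.py 474.6 -16 115 -1.6 35; python3 go.py 474.6 -16 49 -1.6 35
```

```text
tcp [364.  -12.9 239. ] shift m [ 0.0218 -0.0006  0.0029] rot [-0.0143  0.1621 -0.0085]
tcp [364.  -12.9 239. ] shift m [ 0.0218 -0.0006 -0.0631] rot [-0.0143  0.1621 -0.0085]
```

Call:
{"fn": "arm_command", "kwargs": {
  "increments": [
    [0.011,0,0.0015,-0.007,0.081,-0.004,0],
    [0.022,-0.001,0.003,-0.014,0.162,-0.0085,0],
    [0.022,-0.001,0.003,-0.014,0.162,-0.0085,0],
    [0.022,-0.001,0.003,-0.014,0.162,-0.0085,0]
  ]
}}

```text
time_s: 12.15
ee_pos: [386.8, -13.9, 243.0]
tcp_rot: [0.303, 0.013, 0.953, -0.004]
wrist_force: [-0.2, 0.0, -0.4]
width: 85.6
```

```bash
python3 st.py;python3 go.py 474.6 -16 49 -1.6 35; python3 - <<'E'
from m import *
d=snap('wrist','w7.png');o=comp(org(d),(270,90,350,260));print(o[0],ends(o[3]),[plane(d,*p,58) for p in ends(o[3])])
print(proj(d,[474.6,-16,49]))
E
```

```text
12.15 q [-0.038  0.024 -1.108 -0.176  0.007 -0.009] tcp [386.8 -13.9 243. ] grasp [476.3 -16.3 116.5] w 85.6 F [-0.2  0.  -0.4] M [-0.03  0.52  0.02]
z [ 0.577 -0.016 -0.817] y [0.028 1.    0.   ] tilt 35.25
tcp [386.8 -13.9 243. ] shift m [-0.0011  0.0004 -0.0671] rot [-0.0004  0.0045 -0.0003]
[316.96176912 192.66904048] (array([318.49084, 142.7699 ], dtype=float32), array([315.19913, 250.18997], dtype=float32)) [array([431.20618857, -15.73284888,  58.        ]), array([503.63684764, -19.01941729,  58.        ])]
[319.61024268 202.13706932]
```

View pics/w7.png

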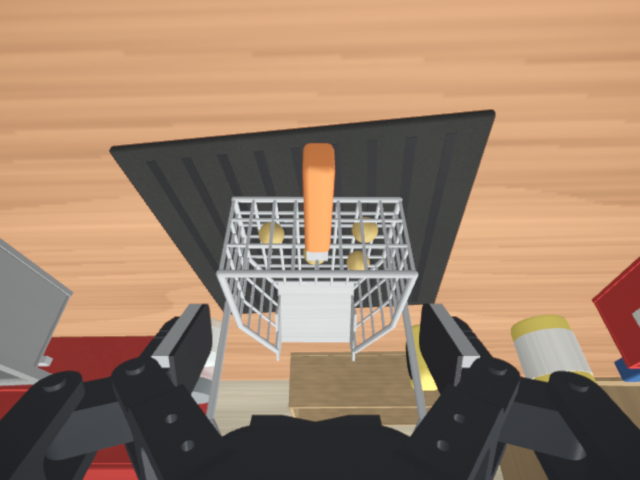

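The handle is centred at u≈317 (finger midline 316). Descending and closing.

Call:
{"fn": "arm_command", "kwargs": {
  "increments": [
    [-0.001,0,-0.015,0,0.004,0,0],
    [-0.001,0,-0.033,0,0.004,0,0],
    [-0.001,0,-0.05,0,0.004,0,0],
    [-0.001,0,-0.062,0,0.004,0,0],
    [-0.001,0,-0.067,0,0.004,0,0],
    [-0.001,0,-0.067,0,0.004,0,0],
    [-0.001,0,-0.067,0,0.004,0,0.4],
    [-0.001,0,-0.067,0,0.004,0,0.7],
    [-0.001,0,-0.067,0,0.004,0,1],
    [-0.001,0,-0.067,0,0.004,0,1],
    [-0.001,0,-0.067,0,0.004,0,1],
    [-0.001,0,-0.067,0,0.004,0,1]
  ],
  "force": 90
}}

```text
time_s: 13.4
ee_pos: [384.9, -13.8, 175.8]
tcp_rot: [0.301, 0.013, 0.954, -0.004]
wrist_force: [-2.2, -0.7, 4.6]
width: 12.5
```

```bash
python3 st.py; python3 - <<'E'
from m import *
d=snap('wrist','w8.png')
E
```

```text
13.4 q [-0.039  0.224 -1.229 -0.493  0.007 -0.009] tcp [384.9 -13.8 175.8] grasp [473.8 -16.2  48.8] w 12.5 F [-2.2 -0.7  4.6] M [0.11 0.39 0.13]
z [ 0.573 -0.015 -0.819] y [0.027 1.    0.001] tilt 34.99
```

View pics/w8.png

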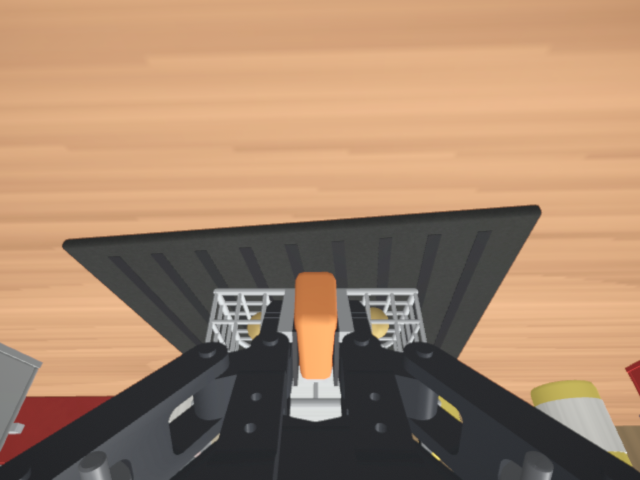

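Held by the handle at (316,325), opening 12.5 mm. Lifting slowly with a firmer grip.

Call:
{"fn": "arm_command", "kwargs": {
  "increments": [
    [0,0,0,0,0,0,1],
    [0,0,0,0,0,0,1],
    [0,0,0.003,0,0,0,1],
    [0,0,0.01,0,0,0,1],
    [0,0,0.02,0,0,0,1],
    [0,0,0.03,0,0,0,1],
    [0,0,0.04,0,0,0,1],
    [0,0,0.048,0,0,0,1],
    [0,0,0.052,0,0,0,1],
    [0,0,0.052,0,0,0,1]
  ],
  "force": 118
}}

```text
time_s: 14.45
ee_pos: [384.1, -13.8, 227.4]
tcp_rot: [0.3, 0.013, 0.954, -0.004]
wrist_force: [0.3, -0.2, -5.1]
width: 12.6
```

```bash
python3 st.py; python3 - <<'E'
from m import *
d=snap('wrist','w9.png');S=snap('scene','s9.png')
cv2.imwrite('pics/c9.png',np.hstack([cv2.resize(S['color'][200:340,200:360,::-1],(460,400),interpolation=cv2.INTER_CUBIC),cv2.resize(d['color'][240:480,150:480,::-1],(340,400))]))
E
```

```text
14.45 q [-0.039  0.06  -1.138 -0.236  0.007 -0.009] tcp [384.1 -13.8 227.4] grasp [472.8 -16.2 100.3] w 12.6 F [ 0.3 -0.2 -5.1] M [ 0.01  1.48 -0.02]
z [ 0.572 -0.015 -0.82 ] y [0.027 1.    0.   ] tilt 34.89
```

View pics/c9.png

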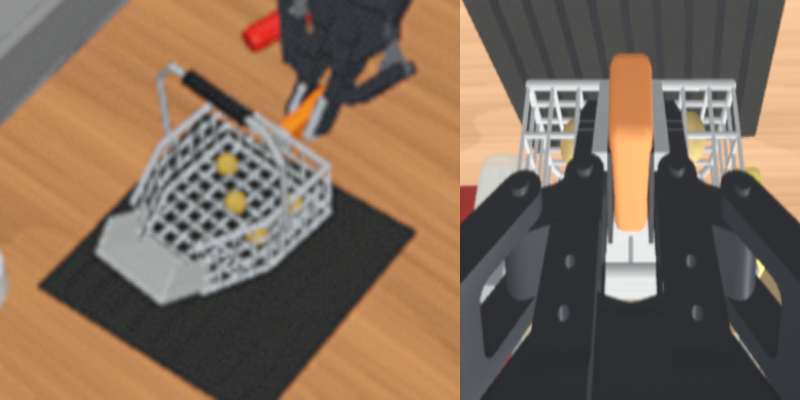

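No sag: the handle sits where it did in the wrist view, and the balls are still in. Lifting further.

```bash
python3 - <<'E'
from kin import *
for h,z,al in [(475,290,35),(475,290,30),(475,290,0)]:
    A=np.radians(al);print(ik(h-155*np.sin(A),z+155*np.cos(A),np.pi/2-A).round(3))
E
```

```text
[-0.242 -0.745  0.457  0.   ]
[-0.194 -0.659  0.582  0.   ]
[ 0.159 -0.165  1.247  0.   ]
```

Call:
{"fn": "arm_command", "kwargs": {
  "increments": [
    [0,0,0.005,0,0,0,1],
    [0,0,0.016,0,0,0,1],
    [0,0,0.033,0,0,0,1],
    [0,0,0.052,0,0,0,1],
    [0,0,0.072,0,0,0,1],
    [0,0,0.092,0,0,0,1],
    [0,0,0.112,0,0,0,1],
    [0,0,0.132,0,0,0,1],
    [0,0,0.152,0,0,0,1],
    [0,0,0.17,0,0,0,1],
    [0,0,0.183,0,0,0,1],
    [0,0,0.19,0,0,0,1]
  ]
}}

```text
time_s: 15.75
ee_pos: [384.0, -13.8, 417.8]
tcp_rot: [0.3, 0.013, 0.954, -0.004]
wrist_force: [0.2, 0.1, -5.3]
width: 12.3
```

```bash
python3 st.py
```

```text
15.75 q [-0.038 -0.244 -0.742  0.464  0.007 -0.009] tcp [384.  -13.8 417.8] grasp [472.7 -16.1 290.7] w 12.3 F [ 0.2  0.1 -5.3] M [ 0.04  1.49 -0.  ]
z [ 0.572 -0.015 -0.82 ] y [0.027 1.    0.001] tilt 34.89
```

```bash
python3 - <<'E'
import numpy as np
p=np.array([384.,-13.8]);
for f in [.03,.1,.2,.33,.47,.61,.74,.86,.95,1]:
    a=f*.2725;c,s=np.cos(a),np.sin(a);print(((np.array([[c,-s],[s,c]])@p-p)/1000).round(4),round(a,4))
a=.2725;c,s=np.cos(a),np.sin(a);p=np.array([[c,-s],[s,c]])@p;print()
for f in [.03,.1,.2,.33,.47,.61,.74,.86,.95,1]:
    a=f*.2725;c,s=np.cos(a),np.sin(a);print(((np.array([[c,-s],[s,c]])@p-p)/1000).round(4),round(a,4))
E
```

```text
[0.0001 0.0031] 0.0082
[0.0002 0.0105] 0.0273
[0.0002 0.0209] 0.0545
[-0.0003  0.0345] 0.0899
[-0.0014  0.0492] 0.1281
[-0.003   0.0637] 0.1662
[-0.005   0.0772] 0.2017
[-0.0073  0.0895] 0.2344
[-0.0093  0.0988] 0.2589
[-0.0105  0.1039] 0.2725

[-0.0007  0.0031] 0.0082
[-0.0026  0.0101] 0.0273
[-0.0055  0.0202] 0.0545
[-0.0096  0.0332] 0.0899
[-0.0146  0.047 ] 0.1281
[-0.0201  0.0606] 0.1662
[-0.0256  0.073 ] 0.2017
[-0.0311  0.0843] 0.2344
[-0.0355  0.0926] 0.2589
[-0.038   0.0972] 0.2725
```

Call:
{"fn": "arm_command", "kwargs": {
  "increments": [
    [0,0.003,0,0,0,0.008,1],
    [0,0.0105,0,0,0,0.027,1],
    [0,0.021,0,0,0,0.0545,1],
    [0,0.0345,0,0,0,0.09,1],
    [-0.001,0.049,0,0,0,0.128,1],
    [-0.003,0.064,0,0,0,0.166,1],
    [-0.005,0.077,0,0,0,0.202,1],
    [-0.007,0.0895,0,0,0,0.234,1],
    [-0.009,0.099,0,0,0,0.259,1],
    [-0.0105,0.104,0,0,0,0.2725,1],
    [-0.0105,0.104,0,0,0,0.2725,1]
  ]
}}

```text
time_s: 16.85
ee_pos: [373.1, 90.8, 417.3]
tcp_rot: [0.297, -0.117, 0.947, 0.037]
wrist_force: [-0.3, 0.9, -5.3]
width: 12.4
```

Call:
{"fn": "arm_command", "kwargs": {
  "increments": [
    [-0.0007,0.003,0,0,0,0.008,1],
    [-0.0025,0.01,0,0,0,0.027,1],
    [-0.0055,0.02,0,0,0,0.0545,1],
    [-0.0095,0.033,0,0,0,0.09,1],
    [-0.0145,0.047,0,0,0,0.128,1],
    [-0.02,0.0605,0,0,0,0.166,1],
    [-0.0255,0.073,0,0,0,0.202,1],
    [-0.031,0.0845,0,0,0,0.234,1],
    [-0.0355,0.0925,0,0,0,0.259,1],
    [-0.038,0.097,0,0,0,0.2725,1],
    [-0.038,0.097,0,0,0,0.2725,1]
  ]
}}

```text
time_s: 17.95
ee_pos: [334.9, 188.2, 417.3]
tcp_rot: [0.289, -0.246, 0.922, 0.077]
wrist_force: [0.0, -0.6, -5.0]
width: 12.2
```

```bash
python3 st.py; python3 - <<'E'
from m import *
S=snap('scene','s10.png');T=snap('top','t10.png')
E
```

```text
17.95 q [ 0.51  -0.243 -0.742  0.464  0.007 -0.009] tcp [334.9 188.2 417.3] grasp [411.6 232.4 290.1] w 12.2 F [ 0.  -0.6 -5. ] M [-0.79  1.33  0.01]
z [ 0.495  0.285 -0.821] y [-0.498  0.867  0.001] tilt 31.12
```

View pics/s10.png

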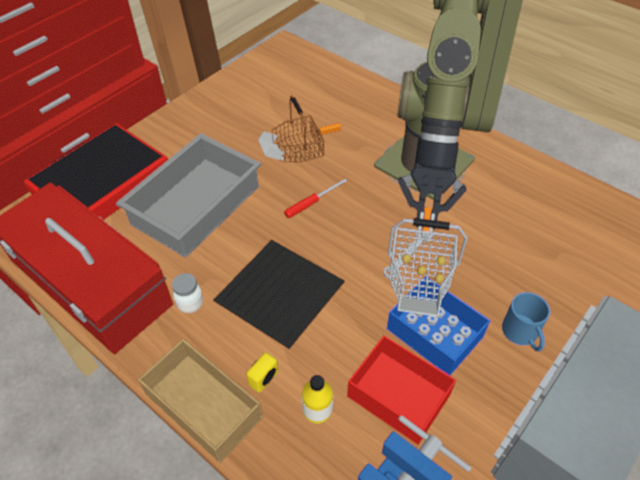

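View pics/t10.png

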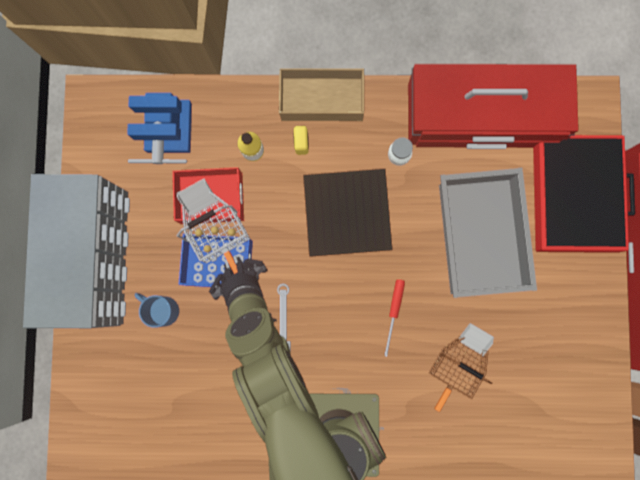

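Over the bins: in the top view the spout lies inside the red bin at (197,195), and the four balls are still in the basket. I'll generate the tipping path about a near-fixed lip.

```bash
cat > tip.py <<'E'
import sys
from h import *
from scipy.spatial.transform import Rotation as Ro
from kin import ik
h=np.array([.867,.498,0]);LIP=np.array([583.,330.])
def pose(th,lz):
    t=np.radians(th);B=np.radians(34.8-th)
    g=np.array([*LIP,lz])-h*(201*np.cos(t)-6*np.sin(t))+[0,0,201*np.sin(t)+6*np.cos(t)]
    z=h*np.sin(B)-np.array([0,0,np.cos(B)]);return g,g-155*z
def run(seq):
    s=status.observe();q=s['tcp_rot'];R=Ro.from_quat([*q[1:],q[0]]).as_matrix()
    for th,lz in seq:
        g,t=pose(th,lz);B=np.radians(34.8-th);z=h*np.sin(B)-np.array([0,0,np.cos(B)]);y=np.array([-h[1],h[0],0]);Rt=np.c_[np.cross(y,z),y,z]
        print(round(th,1),round(lz),((t-s['ee_pos'])/1000).round(4),Ro.from_matrix(Rt@R.T).as_rotvec().round(3),g.round(),ik(np.hypot(*t[:2]),t[2],np.pi/2-B).round(2))
th=eval(sys.argv[1]);lz=np.interp(th,[0,15,30,40,50,70],[284,225,160,112,95,88])
run(list(zip(th,lz)))
E
python3 tip.py "[0.7,2,4,6.5,9,11.5,14,17,20,23,26,29]"
```

```text
0.7 281 [-0.0017 -0.0011  0.0007] [-0.007  0.011  0.002] [409. 230. 290.] [-0.25 -0.74  0.48  0.  ]
2 276 [0.001  0.0005 0.0021] [-0.018  0.031  0.002] [409. 230. 289.] [-0.23 -0.72  0.51  0.  ]
4 268 [0.0055 0.0031 0.0041] [-0.035  0.061  0.002] [410. 230. 288.] [-0.21 -0.68  0.56  0.  ]
6.5 258 [0.0115 0.0066 0.0063] [-0.057  0.099  0.002] [410. 231. 287.] [-0.18 -0.64  0.62  0.  ]
9 249 [0.018  0.0103 0.0082] [-0.079  0.137  0.002] [412. 232. 286.] [-0.15 -0.6   0.67  0.  ]
11.5 239 [0.0249 0.0142 0.0097] [-0.1    0.175  0.002] [413. 233. 285.] [-0.12 -0.56  0.73  0.  ]
14 229 [0.0323 0.0185 0.011 ] [-0.122  0.213  0.002] [415. 234. 283.] [-0.09 -0.52  0.78  0.  ]
17 216 [0.0416 0.0238 0.0111] [-0.148  0.258  0.002] [418. 235. 281.] [-0.05 -0.47  0.84  0.  ]
20 203 [0.0515 0.0295 0.0102] [-0.174  0.304  0.002] [421. 237. 278.] [-0.01 -0.42  0.9   0.  ]
23 190 [0.062  0.0355 0.0088] [-0.2    0.349  0.002] [425. 239. 274.] [ 0.04 -0.37  0.96  0.  ]
26 177 [0.0729 0.0418 0.0067] [-0.226  0.394  0.002] [429. 241. 271.] [ 0.08 -0.32  1.02  0.  ]
29 164 [0.0843 0.0484 0.0039] [-0.252  0.44   0.002] [433. 244. 267.] [ 0.13 -0.26  1.07  0.  ]
```

Call:
{"fn": "arm_command", "kwargs": {
  "increments": [
    [-0.0015,-0.001,0.0005,-0.007,0.011,0.002,1],
    [0.001,0.0005,0.002,-0.018,0.031,0.002,1],
    [0.0055,0.003,0.004,-0.035,0.061,0.002,1],
    [0.0115,0.0065,0.0065,-0.057,0.099,0.002,1],
    [0.018,0.0105,0.008,-0.079,0.137,0.002,1],
    [0.025,0.014,0.0095,-0.1,0.175,0.002,1],
    [0.0325,0.0185,0.011,-0.122,0.213,0.002,1],
    [0.0415,0.024,0.011,-0.148,0.258,0.002,1],
    [0.0515,0.0295,0.01,-0.174,0.304,0.002,1],
    [0.062,0.0355,0.009,-0.2,0.349,0.002,1],
    [0.073,0.042,0.0065,-0.226,0.394,0.002,1],
    [0.0845,0.0485,0.004,-0.252,0.44,0.002,1]
  ]
}}

```text
time_s: 19.25
ee_pos: [421.1, 236.4, 421.8]
tcp_rot: [0.049, -0.257, 0.965, 0.013]
wrist_force: [0.7, 0.5, -4.8]
width: 12.4
```

```bash
python3 st.py; python3 - <<'E'
from m import *
S=snap('scene','s11.png')
cv2.imwrite('pics/c11.png',cv2.resize(S['color'][170:420,300:520,::-1],None,fx=2.4,fy=2.4,interpolation=cv2.INTER_CUBIC))
E
python3 tip.py "[30,31.5,33,34.5,36,37.5,39,40.5,42,43.5,45,45]"
```

```text
19.25 q [ 5.110e-01  1.350e-01 -2.590e-01  1.076e+00  1.000e-03 -9.000e-03] tcp [421.1 236.4 421.8] grasp [434.7 244.2 267.6] w 12.4 F [ 0.7  0.5 -4.8] M [-0.32  0.5  -0.07]
z [ 0.088  0.05  -0.995] y [-0.497  0.868 -0.   ] tilt 5.05
30 160 [ 0.0004  0.0008 -0.0007] [-0.008  0.014  0.001] [435. 245. 266.] [ 0.15 -0.25  1.09  0.  ]
31.5 153 [ 0.0063  0.0043 -0.0032] [-0.021  0.037  0.001] [437. 246. 263.] [ 0.17 -0.22  1.12  0.  ]
33 146 [ 0.0124  0.0077 -0.0058] [-0.034  0.059  0.001] [440. 248. 260.] [ 0.2  -0.19  1.15  0.  ]
34.5 138 [ 0.0186  0.0113 -0.0087] [-0.047  0.082  0.001] [442. 249. 257.] [ 0.22 -0.17  1.17  0.  ]
36 131 [ 0.0248  0.0149 -0.0117] [-0.06   0.105  0.001] [445. 251. 254.] [ 0.25 -0.14  1.2   0.  ]
37.5 124 [ 0.0312  0.0185 -0.0149] [-0.073  0.128  0.001] [448. 252. 251.] [ 0.28 -0.11  1.23  0.  ]
39 117 [ 0.0376  0.0222 -0.0183] [-0.086  0.15   0.001] [451. 254. 248.] [ 0.3  -0.09  1.26  0.  ]
40.5 111 [ 0.0442  0.026  -0.0204] [-0.099  0.173  0.001] [454. 256. 246.] [ 0.33 -0.06  1.29  0.  ]
42 109 [ 0.0508  0.0298 -0.0195] [-0.112  0.196  0.001] [457. 258. 248.] [ 0.35 -0.02  1.33  0.  ]
43.5 106 [ 0.0575  0.0336 -0.0189] [-0.125  0.218  0.001] [460. 259. 249.] [0.38 0.02 1.36 0.  ]
45 104 [ 0.0642  0.0375 -0.0184] [-0.138  0.241  0.001] [463. 261. 250.] [0.41 0.06 1.4  0.  ]
45 104 [ 0.0642  0.0375 -0.0184] [-0.138  0.241  0.001] [463. 261. 250.] [0.41 0.06 1.4  0.  ]
```

View pics/c11.png

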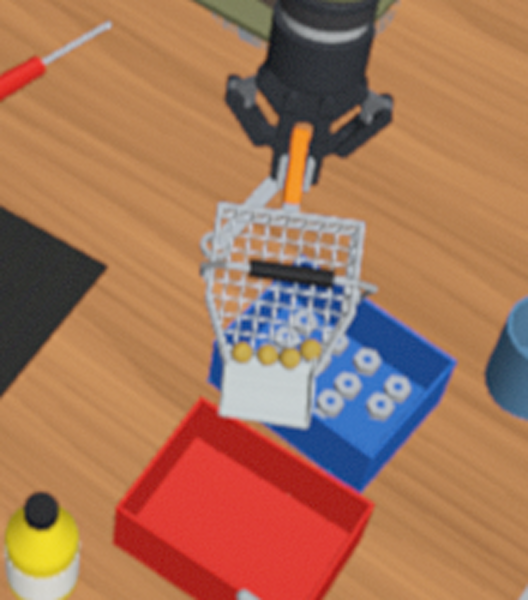

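The four balls have rolled down and lined up at the chute base (crop (242,352) to (311,349)), all still inside. Continuing, lowering the lip.

Call:
{"fn": "arm_command", "kwargs": {
  "increments": [
    [0.0005,0.001,-0.0005,-0.008,0.014,0.001,1],
    [0.0065,0.0045,-0.003,-0.021,0.037,0.001,1],
    [0.0125,0.0075,-0.006,-0.034,0.059,0.001,1],
    [0.0185,0.0115,-0.0085,-0.047,0.082,0.001,1],
    [0.025,0.015,-0.0115,-0.06,0.105,0.001,1],
    [0.031,0.0185,-0.015,-0.073,0.128,0.001,1],
    [0.0375,0.022,-0.0185,-0.086,0.15,0.001,1],
    [0.044,0.026,-0.0205,-0.099,0.173,0.001,1],
    [0.051,0.03,-0.0195,-0.112,0.196,0.001,1],
    [0.0575,0.0335,-0.019,-0.125,0.218,0.001,1],
    [0.064,0.0375,-0.0185,-0.138,0.241,0.001,1],
    [0.064,0.0375,-0.0185,-0.138,0.241,0.001,1]
  ]
}}

```text
time_s: 20.5
ee_pos: [488.5, 275.9, 401.5]
tcp_rot: [-0.086, -0.257, 0.962, -0.023]
wrist_force: [0.4, -0.2, -4.3]
width: 12.4
```

```bash
python3 st.py; python3 - <<'E'
from m import *
S=snap('scene','s12.png')
cv2.imwrite('pics/c12.png',cv2.resize(S['color'][170:440,300:520,::-1],None,fx=2.2,fy=2.2,interpolation=cv2.INTER_CUBIC))
E
python3 tip.py "[46,47,48,49,50,51,52,53,54,55,56,57]"
```

```text
20.5 q [ 5.140e-01  4.080e-01  6.200e-02  1.403e+00 -1.000e-03 -7.000e-03] tcp [488.5 275.9 401.5] grasp [464.7 262.2 249. ] w 12.4 F [ 0.4 -0.2 -4.3] M [ 0.04 -0.03  0.02]
z [-0.154 -0.088 -0.984] y [-0.498  0.867  0.   ] tilt -8.88
46 102 [0.0038 0.002  0.0008] [-0.009  0.015  0.   ] [466. 263. 251.] [0.42 0.09 1.43 0.  ]
47 100 [0.0084 0.0047 0.0009] [-0.018  0.031  0.   ] [468. 264. 251.] [0.44 0.11 1.46 0.  ]
48 98 [0.013  0.0073 0.0009] [-0.026  0.046  0.   ] [470. 265. 252.] [0.46 0.14 1.48 0.  ]
49 97 [0.0176 0.01   0.0008] [-0.035  0.061  0.   ] [473. 267. 252.] [0.48 0.17 1.51 0.  ]
50 95 [0.0222 0.0126 0.0006] [-0.044  0.076  0.   ] [475. 268. 253.] [0.5  0.2  1.54 0.  ]
51 95 [0.0269 0.0153 0.0017] [-0.052  0.091  0.   ] [477. 269. 255.] [0.51 0.23 1.57 0.  ]
52 94 [0.0316 0.018  0.0027] [-0.061  0.106  0.   ] [480. 271. 256.] [0.53 0.26 1.6  0.  ]
53 94 [0.0363 0.0207 0.0035] [-0.07   0.121  0.   ] [482. 272. 258.] [0.55 0.29 1.63 0.  ]
54 94 [0.041  0.0234 0.0043] [-0.078  0.136  0.   ] [485. 274. 260.] [0.57 0.32 1.66 0.  ]
55 93 [0.0457 0.0261 0.005 ] [-0.087  0.152  0.   ] [487. 275. 261.] [0.59 0.36 1.69 0.  ]
56 93 [0.0505 0.0289 0.0056] [-0.096  0.167  0.   ] [490. 277. 263.] [0.61 0.39 1.72 0.  ]
57 93 [0.0552 0.0316 0.0061] [-0.104  0.182  0.   ] [492. 278. 264.] [0.63 0.43 1.75 0.  ]
```

View pics/c12.png

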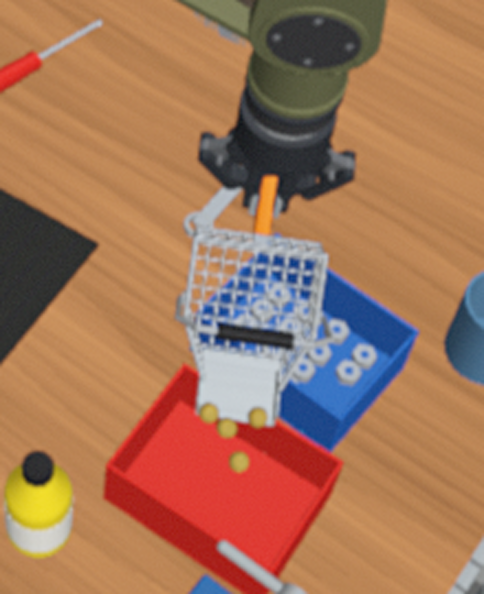

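The balls are rolling out into the bin: one in, three at the lip. Continuing.

Call:
{"fn": "arm_command", "kwargs": {
  "increments": [
    [0.004,0.002,0.001,-0.009,0.015,0,1],
    [0.0085,0.0045,0.001,-0.018,0.031,0,1],
    [0.013,0.0075,0.001,-0.026,0.046,0,1],
    [0.0175,0.01,0.001,-0.035,0.061,0,1],
    [0.022,0.0125,0.0005,-0.044,0.076,0,1],
    [0.027,0.0155,0.0015,-0.052,0.091,0,1],
    [0.0315,0.018,0.0025,-0.061,0.106,0,1],
    [0.0365,0.0205,0.0035,-0.07,0.121,0,1],
    [0.041,0.0235,0.0045,-0.078,0.136,0,1],
    [0.0455,0.026,0.005,-0.087,0.152,0,1],
    [0.0505,0.029,0.0055,-0.096,0.167,0,1],
    [0.055,0.0315,0.006,-0.104,0.182,0,1]
  ]
}}

```text
time_s: 21.75
ee_pos: [543.6, 307.5, 407.5]
tcp_rot: [-0.186, -0.253, 0.948, -0.049]
wrist_force: [-0.4, 0.1, -4.2]
width: 12.2
```

```bash
python3 st.py; python3 - <<'E'
from m import *
S=snap('scene','s13.png')
cv2.imwrite('pics/c13.png',cv2.resize(S['color'][170:440,300:520,::-1],None,fx=2.2,fy=2.2,interpolation=cv2.INTER_CUBIC))
E
python3 tip.py "[58,59,60,61,62,63,64,65,65,65,65,65]"
```

```text
21.75 q [ 0.515  0.634  0.427  1.752 -0.002 -0.006] tcp [543.6 307.5 407.5] grasp [492.7 278.3 264.1] w 12.2 F [-0.4  0.1 -4.2] M [ 0.26 -0.39 -0.  ]
z [-0.328 -0.188 -0.926] y [-0.498  0.867  0.   ] tilt -19.53
58 92 [0.0038 0.0021 0.0013] [-0.009  0.014  0.   ] [495. 279. 266.] [0.65 0.46 1.78 0.  ]
59 92 [0.0086 0.0049 0.0016] [-0.017  0.029  0.   ] [498. 281. 267.] [0.68 0.5  1.82 0.  ]
60 92 [0.0134 0.0076 0.0018] [-0.026  0.044  0.   ] [500. 283. 269.] [0.7  0.54 1.85 0.  ]
61 91 [0.0182 0.0104 0.0019] [-0.035  0.059  0.   ] [503. 284. 270.] [0.72 0.58 1.88 0.  ]
62 91 [0.023  0.0132 0.002 ] [-0.043  0.074  0.   ] [506. 286. 271.] [0.74 0.62 1.92 0.  ]
63 90 [0.0278 0.0159 0.0019] [-0.052  0.09   0.   ] [509. 287. 272.] [0.77 0.66 1.96 0.  ]
64 90 [0.0326 0.0187 0.0017] [-0.061  0.105  0.   ] [511. 289. 273.] [0.79 0.71 1.99 0.  ]
65 90 [0.0374 0.0215 0.0014] [-0.069  0.12   0.   ] [514. 290. 274.] [0.82 0.75 2.03 0.  ]
65 90 [0.0374 0.0215 0.0014] [-0.069  0.12   0.   ] [514. 290. 274.] [0.82 0.75 2.03 0.  ]
65 90 [0.0374 0.0215 0.0014] [-0.069  0.12   0.   ] [514. 290. 274.] [0.82 0.75 2.03 0.  ]
65 90 [0.0374 0.0215 0.0014] [-0.069  0.12   0.   ] [514. 290. 274.] [0.82 0.75 2.03 0.  ]
65 90 [0.0374 0.0215 0.0014] [-0.069  0.12   0.   ] [514. 290. 274.] [0.82 0.75 2.03 0.  ]
```

View pics/c13.png

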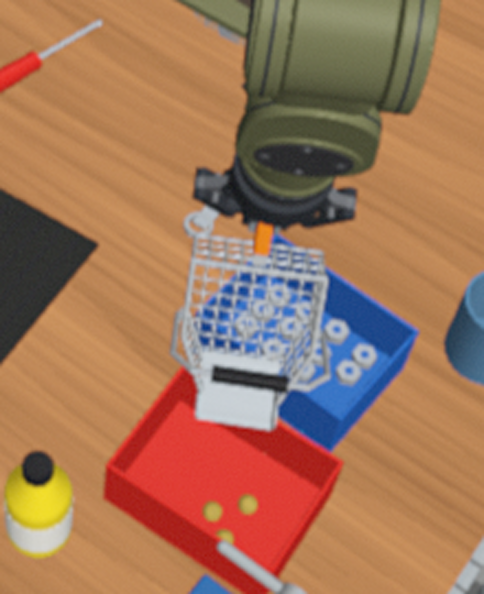

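Three balls are visible in the bin at (212,511), (248,505) and (226,538). The fourth may be hidden by the near wall. Tipping to 65° and holding, then looking from above.

Call:
{"fn": "arm_command", "kwargs": {
  "increments": [
    [0.004,0.002,0.001,-0.009,0.014,0,1],
    [0.0085,0.005,0.0015,-0.017,0.029,0,1],
    [0.0135,0.0075,0.002,-0.026,0.044,0,1],
    [0.018,0.0105,0.002,-0.035,0.059,0,1],
    [0.023,0.013,0.002,-0.043,0.074,0,1],
    [0.028,0.016,0.002,-0.052,0.09,0,1],
    [0.0325,0.0185,0.0015,-0.061,0.105,0,1],
    [0.0375,0.0215,0.0015,-0.069,0.12,0,1],
    [0.0375,0.0215,0.0015,-0.069,0.12,0,1],
    [0.0375,0.0215,0.0015,-0.069,0.12,0,1],
    [0.0375,0.0215,0.0015,-0.069,0.12,0,1]
  ]
}}

```text
time_s: 22.9
ee_pos: [581.7, 329.2, 408.6]
tcp_rot: [-0.251, -0.249, 0.933, -0.067]
wrist_force: [0.5, 0.5, -3.7]
width: 12.5
```

```bash
python3 st.py; python3 - <<'E'
from m import *
S=snap('scene','s14.png');T=snap('top','t14.png')
a=cv2.resize(S['color'][190:440,310:480,::-1],(400,588),interpolation=cv2.INTER_CUBIC);b=cv2.resize(T['color'][150:310,150:260,::-1],(396,588),interpolation=cv2.INTER_CUBIC)
cv2.imwrite('pics/c14.png',np.hstack([a,b]))
E
```

```text
22.9 q [ 5.160e-01  8.180e-01  7.490e-01  2.029e+00 -2.000e-03 -5.000e-03] tcp [581.7 329.2 408.6] grasp [514.1 290.5 274.6] w 12.5 F [ 0.5  0.5 -3.7] M [ 0.35 -0.63 -0.02]
z [-0.436 -0.25  -0.865] y [-0.498  0.867  0.   ] tilt -26.75
```

View pics/c14.png

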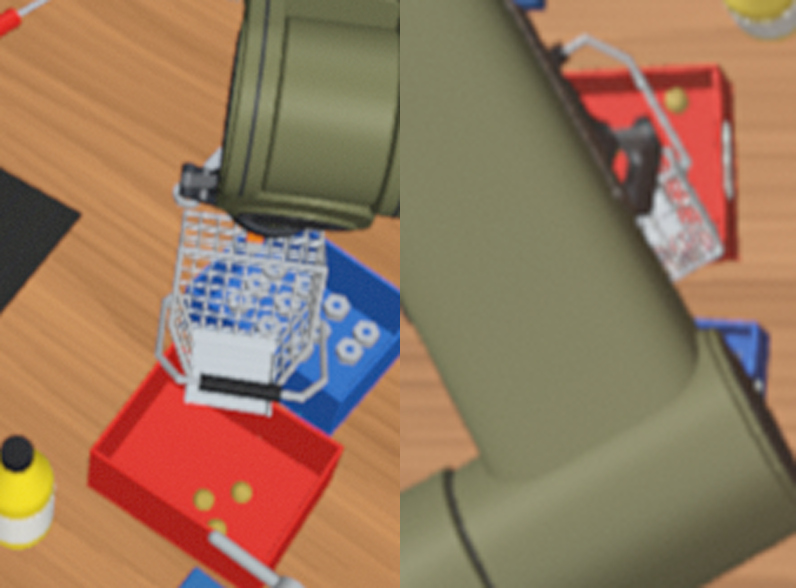

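Scene shows three balls in the bin. The top view shows one at the far right corner, crop (677,100), which the wall hides from the scene camera. The basket looks empty. Reversing the tip, then counting from above.

```bash
python3 tip.py "[64,61,57,53,48,43,38,33,28,24,21,20]"
```

```text
64 90 [-0.0047 -0.0027 -0.0002] [ 0.008 -0.015  0.   ] [511. 289. 273.] [0.79 0.71 1.99 0.  ]
61 91 [-0.0191 -0.011   0.    ] [ 0.034 -0.06   0.   ] [503. 284. 270.] [0.72 0.58 1.88 0.  ]
57 93 [-0.0383 -0.022  -0.001 ] [ 0.069 -0.121  0.   ] [492. 278. 264.] [0.63 0.43 1.75 0.  ]
53 94 [-0.0572 -0.0329 -0.0036] [ 0.104 -0.181  0.   ] [482. 272. 258.] [0.55 0.29 1.63 0.  ]
48 98 [-0.0805 -0.0463 -0.0062] [ 0.147 -0.257  0.   ] [470. 265. 252.] [0.46 0.14 1.48 0.  ]
43 107 [-0.1032 -0.0593 -0.0071] [ 0.191 -0.333  0.   ] [459. 259. 248.] [0.37 0.01 1.35 0.  ]
38 122 [-0.1251 -0.0719 -0.0041] [ 0.234 -0.408  0.   ] [449. 253. 250.] [ 0.28 -0.11  1.24  0.  ]
33 146 [-0.146  -0.0839  0.0061] [ 0.277 -0.484  0.   ] [440. 248. 260.] [ 0.2  -0.19  1.15  0.  ]
28 169 [-0.1658 -0.0953  0.0133] [ 0.321 -0.56   0.   ] [432. 243. 268.] [ 0.12 -0.28  1.05  0.  ]
24 186 [-0.1808 -0.1038  0.0166] [ 0.356 -0.62   0.   ] [426. 240. 273.] [ 0.05 -0.35  0.98  0.  ]
21 199 [-0.1914 -0.1099  0.0183] [ 0.382 -0.665  0.   ] [422. 238. 277.] [ 0.01 -0.4   0.92  0.  ]
20 203 [-0.1948 -0.1119  0.0187] [ 0.39  -0.681  0.   ] [421. 237. 278.] [-0.01 -0.42  0.9   0.  ]
```

Call:
{"fn": "arm_command", "kwargs": {
  "increments": [
    [-0.0045,-0.0025,0.0005,0.008,-0.015,0,1],
    [-0.019,-0.011,0.001,0.034,-0.06,0,1],
    [-0.038,-0.022,0.001,0.069,-0.121,0,1],
    [-0.057,-0.033,-0.002,0.104,-0.181,0,1],
    [-0.0805,-0.046,-0.004,0.147,-0.257,0,1],
    [-0.103,-0.059,-0.004,0.191,-0.333,0,1],
    [-0.125,-0.072,-0.001,0.234,-0.408,0,1],
    [-0.146,-0.084,0.006,0.277,-0.484,0,1],
    [-0.166,-0.095,0.013,0.321,-0.56,0,1],
    [-0.181,-0.104,0.0165,0.356,-0.62,0,1],
    [-0.1915,-0.11,0.018,0.382,-0.665,0,1],
    [-0.195,-0.112,0.0185,0.39,-0.681,0,1]
  ]
}}

```text
time_s: 24.2
ee_pos: [383.4, 215.4, 427.3]
tcp_rot: [0.124, -0.255, 0.958, 0.033]
wrist_force: [-0.6, 0.2, -4.0]
width: 12.4
```

```bash
python3 st.py; python3 - <<'E'
from m import *
S=snap('scene','s15.png');T=snap('top','t15.png')
a=cv2.resize(S['color'][190:440,310:480,::-1],(400,588),interpolation=cv2.INTER_CUBIC);b=cv2.resize(T['color'][150:310,150:260,::-1],(396,588),interpolation=cv2.INTER_CUBIC)
cv2.imwrite('pics/c15.png',np.hstack([a,b]))
E
python3 tip.py "[19,17,14,11,8,5,3,1,0,0]"
```

```text
24.2 q [ 0.511 -0.011 -0.423  0.902  0.002 -0.01 ] tcp [383.4 215.4 427.3] grasp [417.7 235.  277.4] w 12.4 F [-0.6  0.2 -4. ] M [-0.37  0.74  0.04]
z [ 0.221  0.126 -0.967] y [-0.498  0.867 -0.   ] tilt 12.87
19 208 [-0.0016 -0.001   0.0005] [ 0.01  -0.016  0.   ] [420. 236. 279.] [-0.02 -0.43  0.88  0.  ]
17 216 [-0.0082 -0.0047  0.001 ] [ 0.027 -0.046  0.   ] [418. 235. 281.] [-0.05 -0.47  0.84  0.  ]
14 229 [-0.0175 -0.0101  0.0009] [ 0.053 -0.092  0.   ] [415. 234. 283.] [-0.09 -0.52  0.78  0.  ]
11 241 [-0.0262 -0.0151 -0.0006] [ 0.079 -0.137  0.   ] [413. 232. 285.] [-0.13 -0.57  0.72  0.  ]
8 253 [-0.0344 -0.0198 -0.0026] [ 0.105 -0.182  0.   ] [411. 231. 286.] [-0.17 -0.62  0.65  0.  ]
5 264 [-0.0419 -0.0241 -0.0051] [ 0.131 -0.228  0.   ] [410. 231. 288.] [-0.2  -0.67  0.58  0.  ]
3 272 [-0.0465 -0.0267 -0.007 ] [ 0.149 -0.258  0.   ] [409. 230. 289.] [-0.22 -0.7   0.54  0.  ]
1 280 [-0.0508 -0.0292 -0.009 ] [ 0.166 -0.288  0.   ] [409. 230. 290.] [-0.24 -0.73  0.49  0.  ]
0 284 [-0.0529 -0.0304 -0.0101] [ 0.175 -0.304  0.   ] [409. 230. 290.] [-0.25 -0.75  0.47  0.  ]
0 284 [-0.0529 -0.0304 -0.0101] [ 0.175 -0.304  0.   ] [409. 230. 290.] [-0.25 -0.75  0.47  0.  ]
```

View pics/c15.png

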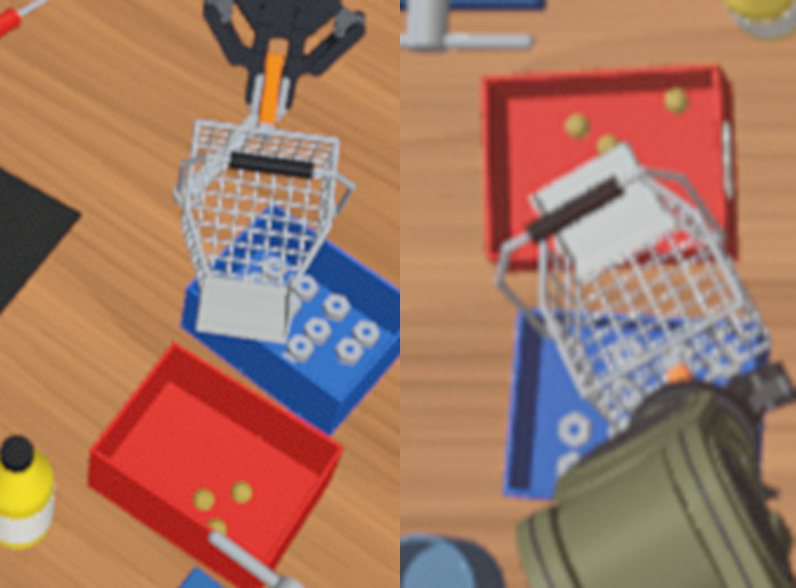

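The basket is empty. Balls in the bin from above: crop (577,125), (677,100) and (607,145), with the fourth under the chute. Levelling out.

Call:
{"fn": "arm_command", "kwargs": {
  "increments": [
    [-0.0015,-0.001,0.0005,0.01,-0.016,0,1],
    [-0.008,-0.0045,0.001,0.027,-0.046,0,1],
    [-0.0175,-0.01,0.001,0.053,-0.092,0,1],
    [-0.026,-0.015,-0.0005,0.079,-0.137,0,1],
    [-0.0345,-0.02,-0.0025,0.105,-0.182,0,1],
    [-0.042,-0.024,-0.005,0.131,-0.228,0,1],
    [-0.0465,-0.0265,-0.007,0.149,-0.258,0,1],
    [-0.051,-0.029,-0.009,0.166,-0.288,0,1],
    [-0.053,-0.0305,-0.01,0.175,-0.304,0,1],
    [-0.053,-0.0305,-0.01,0.175,-0.304,0,1]
  ]
}}

```text
time_s: 25.3
ee_pos: [331.6, 185.5, 416.6]
tcp_rot: [0.288, -0.246, 0.922, 0.077]
wrist_force: [0.8, 0.4, -5.4]
width: 12.4
```

```bash
python3 st.py; python3 - <<'E'
from h import *
s=status.observe();p=s['ee_pos'][:2]
for k in range(2):
  for f in [.03,.1,.2,.33,.47,.61,.74,.86,.95,1]:
    a=-f*.2745;c,s=np.cos(a),np.sin(a);print(((np.array([[c,-s],[s,c]])@p-p)/1000).round(4),round(a,4))
  p=np.array([[c,-s],[s,c]])@p;print(p)
E
```

```text
25.3 q [ 0.507 -0.25  -0.748  0.468  0.008 -0.011] tcp [331.6 185.5 416.6] grasp [408.1 229.4 289.1] w 12.4 F [ 0.8  0.4 -5.4] M [-0.69  1.18  0.03]
z [ 0.494  0.283 -0.822] y [-0.498  0.867  0.   ] tilt 30.98
[ 0.0015 -0.0027] -0.0082
[ 0.005  -0.0092] -0.0275
[ 0.0097 -0.0185] -0.0549
[ 0.0154 -0.0308] -0.0906
[ 0.0211 -0.0442] -0.129
[ 0.0263 -0.0579] -0.1674
[ 0.0306 -0.0707] -0.2031
[ 0.0342 -0.0827] -0.2361
[ 0.0366 -0.0918] -0.2608
[ 0.0379 -0.0968] -0.2745
[369.43167081  88.69755918]
[ 0.0007 -0.003 ] -0.0082
[ 0.0023 -0.0102] -0.0275
[ 0.0043 -0.0204] -0.0549
[ 0.0065 -0.0338] -0.0906
[ 0.0083 -0.0483] -0.129
[ 0.0096 -0.0628] -0.1674
[ 0.0103 -0.0764] -0.2031
[ 0.0105 -0.0889] -0.2361
[ 0.0104 -0.0982] -0.2608
[ 0.0102 -0.1035] -0.2745
[379.64332848 -14.76345289]
```

Call:
{"fn": "arm_command", "kwargs": {
  "increments": [
    [0.0015,-0.0025,0,0,0,-0.008,1],
    [0.005,-0.009,0,0,0,-0.0275,1],
    [0.0095,-0.0185,0,0,0,-0.055,1],
    [0.0155,-0.031,0,0,0,-0.0905,1],
    [0.021,-0.044,0,0,0,-0.129,1],
    [0.0265,-0.058,0,0,0,-0.1675,1],
    [0.0305,-0.0705,0,0,0,-0.203,1],
    [0.034,-0.0825,0,0,0,-0.236,1],
    [0.0365,-0.092,0,0,0,-0.261,1],
    [0.038,-0.097,0,0,0,-0.2745,1],
    [0.038,-0.097,0,0,0,-0.2745,1]
  ]
}}

```text
time_s: 26.4
ee_pos: [369.8, 87.9, 416.6]
tcp_rot: [0.296, -0.116, 0.947, 0.036]
wrist_force: [0.5, 0.4, -3.7]
width: 12.5
```

Call:
{"fn": "arm_command", "kwargs": {
  "increments": [
    [0.0005,-0.003,0,0,0,-0.008,1],
    [0.0025,-0.01,0,0,0,-0.0275,1],
    [0.0045,-0.0205,0,0,0,-0.055,1],
    [0.0065,-0.034,0,0,0,-0.0905,1],
    [0.0085,-0.0485,0,0,0,-0.129,1],
    [0.0095,-0.063,0,0,0,-0.1675,1],
    [0.0105,-0.0765,0,0,0,-0.203,1],
    [0.0105,-0.089,0,0,0,-0.236,1],
    [0.0105,-0.098,0,0,0,-0.261,1],
    [0.01,-0.1035,0,0,0,-0.2745,1],
    [0.01,-0.1035,0,0,0,-0.2745,1]
  ]
}}

```text
time_s: 27.5
ee_pos: [379.8, -16.2, 416.6]
tcp_rot: [0.298, 0.015, 0.954, -0.005]
wrist_force: [-0.0, -0.0, -4.4]
width: 12.5
```

```bash
python3 st.py; python3 go.py 473.8 -16.2 160 -1.6 35; python3 - <<'E'
from m import *
d=snap('wrist','w16.png');S=snap('scene','s16.png');T=snap('top','t16.png')
h=hsv(T);y=((h[...,0]>15)&(h[...,0]<34)&(h[...,1]>120)&(h[...,2]>90)).astype(np.uint8);y[:165]=0
n,l,st,c=cv2.connectedComponentsWithStats(y[:235,:250])
for i in range(1,n): 
    if st[i,0]>168: print(c[i],st[i,4],plane(T,*c[i],13))
b=cv2.resize(T['color'][150:310,150:260,::-1],(396,588),interpolation=cv2.INTER_CUBIC);a=cv2.resize(d['color'][:,:,::-1],(400,300))
cv2.imwrite('pics/c16.png',np.hstack([cv2.copyMakeBorder(a,0,288,0,0,cv2.BORDER_CONSTANT),b]))
E
```

```text
27.5 q [-0.046 -0.25  -0.747  0.468  0.008 -0.012] tcp [379.8 -16.2 416.6] grasp [467.9 -18.9 289.1] w 12.5 F [-0.  -0.  -4.4] M [0.07 1.34 0.06]
z [ 0.569 -0.018 -0.822] y [0.031 1.    0.   ] tilt 34.67
tcp [379.8 -16.2 416.6] shift m [ 0.0052  0.0025 -0.1296] rot [-0.0003 -0.0055  0.0034]
[226.2173913  176.73913043] 23 [663.94112131 300.84341346  13.        ]
[198.9047619  183.95238095] 21 [644.20321771 372.83035188  13.        ]
[207.59090909 189.54545455] 22 [629.32616068 349.40080472  13.        ]
[199.38095238 199.61904762] 21 [602.26529449 370.43722218  13.        ]
```

View pics/c16.png

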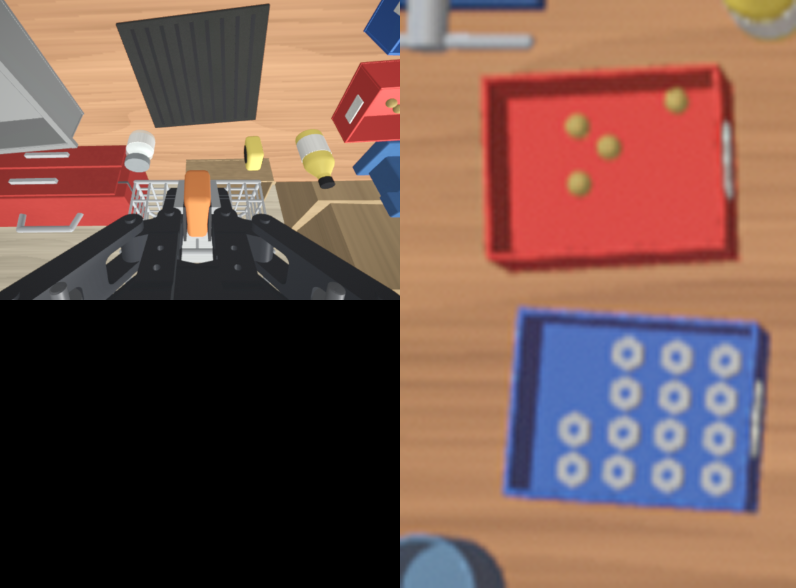

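View pics/s16.png

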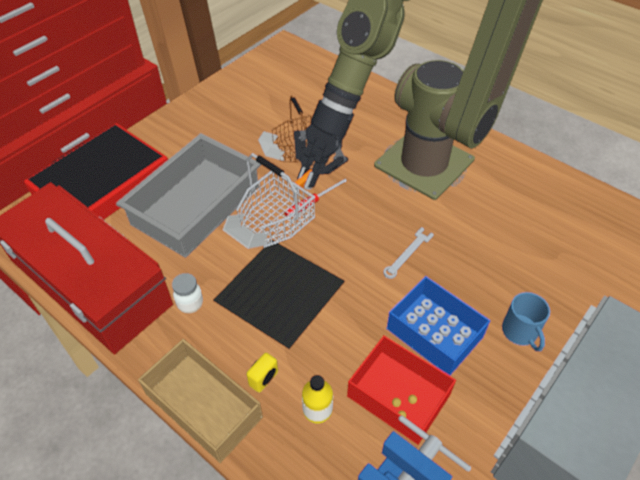

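All four balls lie in the red bin, at crop (677,100), (577,125), (607,145) and (578,183). The bystanders are in place. Lowering back to the mat.

Call:
{"fn": "arm_command", "kwargs": {
  "increments": [
    [0.001,0.001,-0.006,0,-0.002,0.001,1],
    [0.002,0.001,-0.02,0,-0.004,0.002,1],
    [0.004,0.002,-0.04,0,-0.005,0.003,1],
    [0.005,0.0025,-0.062,0,-0.005,0.003,1],
    [0.005,0.0025,-0.085,0,-0.005,0.003,1],
    [0.005,0.0025,-0.108,0,-0.005,0.003,1],
    [0.005,0.0025,-0.131,0,-0.005,0.003,1],
    [0.005,0.0025,-0.154,0,-0.005,0.003,1],
    [0.005,0.0025,-0.175,0,-0.005,0.003,1],
    [0.005,0.0025,-0.19,0,-0.005,0.003,1],
    [0.005,0.0025,-0.2,0,-0.005,0.003,1],
    [0.005,0.0025,-0.2,0,-0.005,0.003,1]
  ]
}}

```text
time_s: 28.85
ee_pos: [384.0, -12.5, 214.9]
tcp_rot: [0.298, 0.012, 0.954, -0.003]
wrist_force: [-0.6, -0.4, -3.9]
width: 12.3
```

```bash
python3 st.py; python3 go.py 473.8 -16.2 48.8 -1.6 35; python3 - <<'E'
from m import *
S=snap('scene','s17.png')
cv2.imwrite('pics/c17.png',cv2.resize(S['color'][190:360,190:370,::-1],None,fx=3.3,fy=3.3,interpolation=cv2.INTER_CUBIC))
E
```

```text
28.85 q [-0.035  0.095 -1.159 -0.29   0.006 -0.007] tcp [384.  -12.5 214.9] grasp [472.3 -14.6  87.5] w 12.3 F [-0.6 -0.4 -3.9] M [-0.06  1.38 -0.01]
z [ 0.57  -0.014 -0.822] y [0.025 1.    0.001] tilt 34.73
tcp [384.  -12.5 214.9] shift m [ 0.0009 -0.0012 -0.0391] rot [-0.0008 -0.0046 -0.0027]
```

View pics/c17.png

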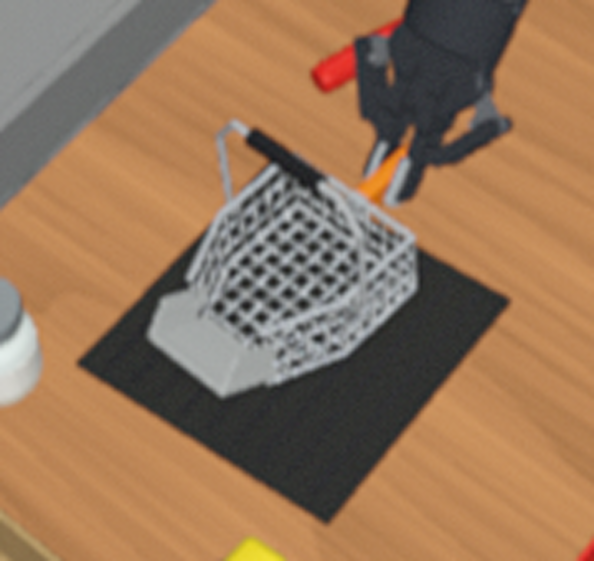

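The basket is empty, level and centred over the mat. Final lowering.

Call:
{"fn": "arm_command", "kwargs": {
  "increments": [
    [0.001,-0.001,-0.005,0,-0.004,-0.002,1],
    [0.001,-0.001,-0.014,0,-0.004,-0.002,1],
    [0.001,-0.001,-0.023,0,-0.004,-0.002,1],
    [0.001,-0.001,-0.03,0,-0.004,-0.002,1],
    [0.001,-0.001,-0.035,0,-0.004,-0.002,1],
    [0.001,-0.001,-0.037,0,-0.004,-0.002,1],
    [0.001,-0.001,-0.037,0,-0.004,-0.002,1]
  ]
}}

```text
time_s: 29.6
ee_pos: [385.9, -13.5, 179.0]
tcp_rot: [0.302, 0.013, 0.953, -0.004]
wrist_force: [-0.0, -1.0, -3.8]
width: 12.8
```

```bash
python3 st.py
```

```text
29.6 q [-0.037  0.214 -1.223 -0.479  0.007 -0.008] tcp [385.9 -13.5 179. ] grasp [475.  -15.8  52.2] w 12.8 F [-0.  -1.  -3.8] M [0.03 1.34 0.04]
z [ 0.575 -0.015 -0.818] y [0.027 1.    0.001] tilt 35.09
```

Call:
{"fn": "arm_command", "kwargs": {
  "increments": [
    [0,0,-0.001,0,0,0,1],
    [0,0,-0.0025,0,0,0,1],
    [0,0,-0.0035,0,0,0,1],
    [0,0,-0.0035,0,0,0,1]
  ]
}}

```text
time_s: 30.0
ee_pos: [386.1, -13.5, 175.6]
tcp_rot: [0.302, 0.013, 0.953, -0.004]
wrist_force: [-0.4, 1.0, -3.7]
width: 12.5
```

```bash
python3 st.py
```

```text
30.0 q [-0.037  0.227 -1.228 -0.498  0.007 -0.008] tcp [386.1 -13.5 175.6] grasp [475.3 -15.8  48.9] w 12.5 F [-0.4  1.  -3.7] M [0.06 1.08 0.02]
z [ 0.576 -0.015 -0.818] y [0.027 1.    0.001] tilt 35.14
```

Call:
{"fn": "arm_command", "kwargs": {
  "increments": [
    [0,0,-0.001,0,0,0,1],
    [0,0,-0.002,0,0,0,1],
    [0,0,-0.002,0,0,0,1]
  ]
}}

```text
time_s: 30.3
ee_pos: [386.6, -13.5, 174.9]
tcp_rot: [0.304, 0.013, 0.953, -0.004]
wrist_force: [-7.4, 1.4, 11.0]
width: 12.3
```

```bash
python3 st.py
```

```text
30.3 q [-0.038  0.231 -1.232 -0.511  0.007 -0.008] tcp [386.6 -13.5 174.9] grasp [476.4 -15.9  48.6] w 12.3 F [-7.4  1.4 11. ] M [0.02 0.49 0.02]
z [ 0.579 -0.015 -0.815] y [0.027 1.    0.001] tilt 35.41
```

Firmly seated. Releasing and retreating upward.

Call:
{"fn": "arm_command", "kwargs": {
  "increments": [
    [0,0,0.0005,0,0,0,0.9],
    [0,0,0.0005,0,0,0,0.6],
    [0,0,0.0005,0,0,0,0.3],
    [0,0,0.0005,0,0,0,0],
    [0,0,0.0005,0,0,0,0],
    [0,0,0.0005,0,0,0,0],
    [0,0,0.01,0,0,0,0],
    [0,0,0.03,0,0,0,0],
    [0,0,0.06,0,0,0,0],
    [0,0,0.1,0,0,0,0],
    [0,0,0.14,0,0,0,0],
    [0,0,0.14,0,0,0,0]
  ]
}}

```text
time_s: 31.5
ee_pos: [389.5, -13.6, 321.3]
tcp_rot: [0.31, 0.013, 0.95, -0.004]
wrist_force: [1.3, -0.5, 0.8]
width: 85.3
```

```bash
python3 st.py; python3 - <<'E'
from m import *
d=snap('wrist','w18.png');S=snap('scene','s18.png');T=snap('top','t18.png')
o2=comp(org(S),(295,240,325,265));o=comp(org(d),(270,60,350,300))
print(o[0],o2[0],'handle tri',tri([(d,*o[0]),(S,*o2[0])]),[plane(d,*p,58) for p in ends(o[3])])
cv2.imwrite('pics/c18.png',np.hstack([cv2.resize(d['color'][:,:,::-1],(400,300)),cv2.resize(S['color'][220:350,200:370,::-1],(392,300),interpolation=cv2.INTER_CUBIC)]))
E
```

```text
31.5 q [-0.038 -0.131 -0.958  0.112  0.007 -0.008] tcp [389.5 -13.6 321.3] grasp [480.9 -16.1 196.2] w 85.3 F [ 1.3 -0.5  0.8] M [ 0.03  0.46 -0.01]
z [ 0.59  -0.016 -0.807] y [0.027 1.    0.001] tilt 36.17
[315.42400774 103.78606002] [307.89097744 252.30827068] handle tri [474.03029395 -16.91577964  51.57826547] [array([444.02750194, -16.84999275,  58.        ]), array([506.98762743, -18.67126567,  58.        ])]
```

View pics/c18.png

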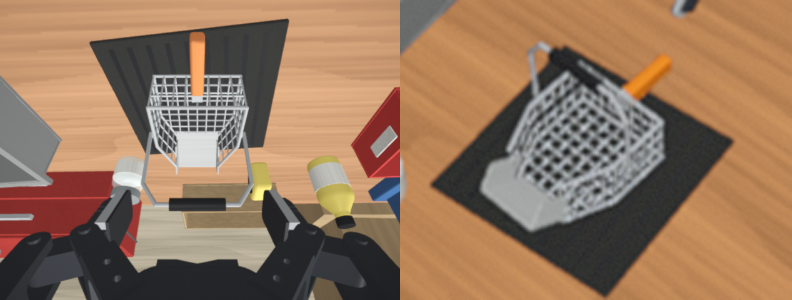

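View pics/t18.png

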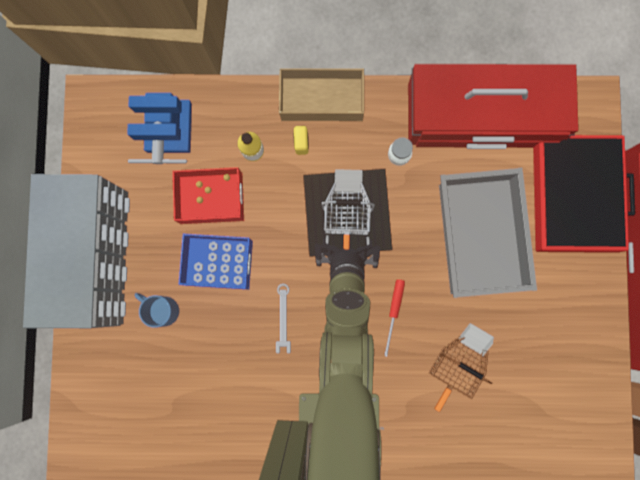

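The basket stands at about (574,-19) on the mat (centre (572,-20)), upright, with four balls in the red bin at top (226,177), (199,184), (208,190) and (199,200). Backing off a little more, then handing in.

Call:
{"fn": "arm_command", "kwargs": {
  "increments": [
    [-0.01,0,0.02,0,0,0,0],
    [-0.02,0,0.04,0,0,0,0],
    [-0.03,0,0.06,0,0,0,0],
    [-0.03,0,0.07,0,0,0,0],
    [-0.03,0,0.07,0,0,0,0],
    [-0.03,0,0.07,0,0,0,0],
    [-0.03,0,0.07,0,0,0,0]
  ]
}}

```text
time_s: 32.35
ee_pos: [355.6, -13.5, 382.3]
tcp_rot: [0.302, 0.013, 0.953, -0.004]
wrist_force: [-0.1, -0.0, -0.2]
width: 85.8
```

```bash
python3 st.py; python3 - <<'E'
from m import *
T=snap('top','t19.png');S=snap('scene','s19.png')
T0=load('top0');h=hsv(T)
y=((h[...,0]>20)&(h[...,0]<34)&(h[...,1]>150)).astype(np.uint8)
print('bottle',plane(T,*comp(y,(235,125,268,165))[0],80)); print('tape',plane(T,*comp(y,(290,120,312,160))[0],55))
for b in [(385,135,418,168),(135,285,185,330)]: print(np.abs(T['color'][b[1]:b[3],b[0]:b[2]].astype(int)-T0['color'][b[1]:b[3],b[0]:b[2]]).mean())
d=cv2.absdiff(S['color'],load('s18')['color']);print('basket diff',d[240:330,215:325].mean())
o=comp(org(T),(335,225,360,255));print(o[0],plane(T,*o[0],57))
print(sign_off())
E
```

```text
32.35 q [-0.042 -0.274 -0.86   0.371  0.009 -0.011] tcp [355.6 -13.5 382.3] grasp [444.9 -15.8 255.6] w 85.8 F [-0.1 -0.  -0.2] M [0.05 0.52 0.01]
z [ 0.576 -0.015 -0.818] y [0.027 1.    0.001] tilt 35.15
bottle [731.22937851 225.77789681  80.        ]
tape [732.49806799  95.85719862  55.        ]
1.0584634220997857
1.0145185185185186
basket diff 1.544848484848485
[345.7027027  244.94594595] [480.01463953 -15.52290132  57.        ]
the job is handed in; nothing more can be done
None
```

The job is done and handed in at about 32 s, though `sign_off` gives no verdict. I lifted the steel basket out of the tub by its bail, stood it on the mat and let go. I then took it by the orange handle, tipped it 62–65° over the red bin, and stood it empty on the mat again.

**Last checks:**
- **Balls:** all four lie in the red bin in the top view, with centres about (664,301), (644,373), (629,349) and (602,370) mm. The bin centre is about (605,339).
- **Basket:** it stands upright and released on the mat, its centre about 2–3 mm from the mat's. It had not moved between the last two scene pictures.
- **Bystanders:** bottle and tape measure were re-measured within about 1 mm of where they began. Jar and mug look unchanged in the top view.
- **Robot:** gripper open (86 mm), clear of everything, wrist force about 0.2 N.

**Departures and disagreements:**
- My first 45° grasp tilt brought joint 3 to -1.274, almost its -1.28 limit, so I used 35° instead.
- The last top-view handle reading, (480,-16), differs by about 6 mm from the two-view value of (474,-17). The arm may have been hiding part of the handle. Either value is well inside the 60 mm tolerance.

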